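# Gauge a pack of bearing blocks on the bench caliper

## Task

Free the gauge's clamp knob first, then slide the jaw open and stand the striped setting master back in its green tray. Then turn the memory pointer's grey knob back to its zero stop and stand every bearing block on the table in one row on the gauge's bed between its guides; once all are in, slide the jaw shut on the row until the force needle stands in the green band, and turn the clamp knob fully tight with the needle still there. Never slide the jaw while it is clamped, and leave the other things on the bench where they are.

Things in the scene. Friction and masses are not known exactly. Their poses are not given: they have to be found in the camera images.
- gauge: bench caliper gauge, fixed. Origin: centre of its underside on the table. y runs along the slideway from the clamp block (-y end) to the anvil housing (+y end), x across. Grey base 88 wide, y -240 to 205, 30 high. Blue anvil housing x -96 to 44, y 132 to 205, 70 high. Blue clamp block y -240 to -178, 50 high
- bed (a point): point on the bed's surface (gauge x 0, y 0, z 30). Axes as the gauge's. Blocks stand on the bed in a row along y between jaw and anvil, their x across the bed, between two steel guide strips (8 high, inner faces at x +-36, y -95 to 125)
- dial (a point): centre of the round white force dial on the anvil housing. Its black needle turns clockwise with the anvil; the green band spans 4 to 10 mm of anvil travel
- jaw (a joint): sliding jaw with a red square post: 0 = fully open (face at gauge y -90), up to 0.165 m as it slides to +y, shutting. Face plate 60 x 12 x 50 tall; carriage behind it 26 above the bed. Drags with about 7 N of friction and stays where it is left. The clamp is not a hard stop: a clamped jaw can be forced, and that counts as damage.
- jaw_face (a point): centre of the jaw's measuring face, 25 above the bed; faces +y. Axes as the gauge's
- jaw_post (a point): grip point on the jaw's red post (24 x 24, from 26 to 70 above the bed, 38 behind the face): on its axis, 49 above the bed. Axes as the gauge's
- anvil (a joint): sprung anvil facing the jaw: 0 = at rest (face at gauge y 105), grows as it is pushed to +y, 500 N/m, stop at 0.013 m. The force dial shows it: green band 0.004 to 0.010 m (2 to 5 N). Plate 56 wide, 45 tall
- anvil_face (a point): centre of the anvil's face, 23 above the bed. Axes as the gauge's
- clamp_knob (a joint): black clamp knob on the blue clamp block: 0 = free stop, 1.4 rad = tight stop; grows clockwise seen from above; stays where it is left (friction 0.05 Nm). Grip bar 50 x 14, the bar along the point's x, free height 32
- clamp_grip (a point): on the clamp knob's axis, in mid grip height: top of the bar 10 above it, knob's round skirt (radius 24) 22 below it; x along the bar, y across it (close the fingers along y). Turns with the knob
- zero_knob (a joint): grey reset knob with the red memory pointer, on the anvil housing: 0 = zero stop, up to 2.0 rad; grows clockwise seen from above, so it is set back anticlockwise; friction 0.05 Nm. Same bar as the clamp knob
- zero_grip (a point): on the reset knob's axis, in mid grip height, as for the clamp knob; x along the bar, y across. Turns with the knob
- master: upright bearing block, inverted T: dark steel foot 64 (x) x 40 (y) x 14 tall, coloured body above it 36 (x) x 40 (y) up to 50 tall; grip the body from above on its x sides. Origin: centre of the underside, z up; half-turn symmetric. Setting master, yellow with black stripes. At the start it stands on the gauge's bed between the jaw and the anvil, a few mm from each.
- tray: shallow green tray for the master, fixed, outside 94 (x) x 74 (y) x 12 high, inside 84 x 64, so the master's foot drops in with its x along the tray's x. Origin: centre of the underside. Stands left or right of the gauge
- tray_in (a point): centre of the tray's inner floor, 5 above the table. Axes as the tray's
- driver_red: bystander: red screwdriver, 200 long, lying near the far edge; origin under its middle
- driver_blue: bystander: blue screwdriver, 200 long, lying at the left; origin under its middle
- spanner: bystander: steel spanner, 180 long, lying at the right; origin under its middle
- oiler: bystander: yellow oiler bottle, 60 across, 150 tall; origin under its middle
- cup: bystander: steel cup, 70 across, 70 tall; origin under its middle
- block_a: upright bearing block, inverted T: dark steel foot 64 (x) x 34 (y) x 14 tall, coloured body above it 36 (x) x 34 (y) up to 50 tall; grip the body from above on its x sides. Origin: centre of the underside, z up; half-turn symmetric. Bare aluminium, 34 thick, 0.12 kg. Stands on the table beyond the gauge; may be absent.
- block_b: upright bearing block, inverted T: dark steel foot 64 (x) x 36 (y) x 14 tall, coloured body above it 36 (x) x 36 (y) up to 50 tall; grip the body from above on its x sides. Origin: centre of the underside, z up; half-turn symmetric. Black, 36 thick, 0.13 kg. Stands on the table beyond the gauge; may be absent.
- block_c: upright bearing block, inverted T: dark steel foot 64 (x) x 38 (y) x 14 tall, coloured body above it 36 (x) x 38 (y) up to 50 tall; grip the body from above on its x sides. Origin: centre of the underside, z up; half-turn symmetric. Blue, 38 thick, 0.14 kg. Stands on the table beyond the gauge; may be absent.
- block_d: upright bearing block, inverted T: dark steel foot 64 (x) x 40 (y) x 14 tall, coloured body above it 36 (x) x 40 (y) up to 50 tall; grip the body from above on its x sides. Origin: centre of the underside, z up; half-turn symmetric. Brass, 40 thick, 0.15 kg. Stands on the table beyond the gauge; may be absent.
There are look-alikes about, which are no part of the job. Of the things that look like the block_b, the smallest one is meant. Leave any turquoise look-alike of the block_a alone.

How it is judged:
By the outcome, as a careful person would: the job done as asked, in the order asked, and still so for the second after the job is handed in, with the robot touching nothing.
Of block_a, block_b, block_c, block_d only 2 to 4 are there at a start; the rules pass over those that are not, and their reading is None.
At some moment in a run one of block_a, block_b, block_c, block_d may be knocked a few centimetres aside while the robot is not near it.
It also fails if it takes over 210 s, if anything falls off the work surface, if the arm or the gripper's body presses on something with over 40 N, if the wrist force passes 120 N, or if a joint passes its speed limit or range.

## Robot

A 6-joint arm with a two-finger parallel gripper is mounted at the origin on the work surface. World frame = base frame: x ahead of the robot, y to its left, z up, the work surface at z = 0. Lengths are in m, angles in rad, forces in N, time in s.
With the tool pointing down it reaches from about 0.225 to 0.725 m from the base axis. Payload 3.1 kg.
Tool frame: the origin (TCP) lies at the very end of the fingers, on their centre line; the grasp point (between the pads) lies 19 mm behind it; z points along the fingers, y is the direction in which the jaws open and shut (so a half turn about z gives the same grasp; the last joint's range is limited). The gripper opens to 85 mm and grips with 20 to 120 N. Pads are 22 mm wide; open, the fingers measure 114 mm over their backs; the gripper's body (76 mm by 85 mm) begins 54 mm behind the grasp point. The pads swing forward as they close: fully open they stand 13 mm farther back than shut.
Start: joints at [-1.348, 0.048, 0.099, 1.622, 0, 1.443], TCP at [0.18, -0.493, 0.231] pointing down, gripper open.
Joint ranges: [-2.91, 2.91], [-0.99, 1.94], [-1.21, 1.42], [-2.12, 2.29], [-1.49, 1.47], [-3.14, 3.14]. Speed limits (rad/s): [2.79, 2.79, 3.14, 3.14, 3.14, 3.14].

## Interface

Orientations are given as [roll, pitch, yaw] about the fixed x, y, z axes, in that order (R = Rz(yaw) Ry(pitch) Rx(roll)).
In Python, from bench import ctrl gives the robot as it stands. The module is installed in compiled form; this text tells all that it offers.
- The arm moves only by the shell command python3 -m pendant 'ROWS' [OPENING] [FORCE]. ROWS is JSON, a list of rows, each a list of 4 numbers: the shift along the world's x, y, z in cm, then the turn about the world's z in rad. A call has 1 to 5 rows; each row shifts and turns the pose as measured when the row begins; what a row does not reach is not made up. A row lasts 1/8 s, in which the tool goes at most 62.5 mm and 10.7 degrees, less where a joint would pass 70% of its speed; a pose out of reach is approached as far as the arm can. A call with a gripper value outside its range is refused whole. OPENING is the opening in per cent of the stroke, from 0 (shut) to 100 (fully open), set as the call begins (- or left out, the last holds). The fingers move at their own pace and stop on an object; FORCE is the grip in N (left out, the last holds). Time passes only in rows, so rows that do not move let the fingers close. It gives the time, the measured TCP pose, the force and the opening at its end, in the units of the state.
- ctrl.read_state(): the state, without advancing time (a new reading comes with each control period).
- ctrl.grab_frame(name): name is "side" or "top"; returns (picture, depth): 400x640x3 uint8, red, green, blue; 400x640 float32, m along the optical axis (not along the pixel's ray), 0 where there is no reading.
- ctrl.camera_params(name): a dict with "camera_matrix" (3x3 intrinsics, pixels), "R" (3x3) and "t" (3): a world point X has camera coordinates R X + t. Camera axes: x right, y down, z forward; pixel columns grow to the right and rows downward; lengths in m; the calibration is good to about 2 mm. A picture is of the moment at which its call begins. camera_params takes no time and is no camera call.
- ctrl.job_done(): hands the job in, once; it reports no verdict.
The state is a dict: "clock": time; "joint_pos": joint angles; "qd": joint speeds; "joint_efforts": joint torques, N m; "position": TCP position; "tool_rot": TCP orientation; "contact_force": force on the tool from outside, world axes, zero at the start; "ft_torque": the same for the moment, N m; "finger_gap": finger opening in m.
Only numpy, scipy, OpenCV 4.12 (cv2) and the standard library are available. Lean on these libraries where they do the work, as an engineer would, in place of code of your own. Each camera call takes 0.05 s, during which the arm holds its last target.

## Working session

There is one attempt and no reset: what is moved stays moved. The work goes in short steps, Python scripts to look and compute and a shell command to move; the robot and the scene stay as the last step left them, time stands still between calls to the robot, and variables do not carry over. Pictures are saved under pics/ and viewed, and the job is handed in when it is done.

```bash
mkdir -p pics; ls; cat > h.py <<'E'
import numpy as np, cv2
from bench import ctrl
def grab(name,tag):
    im,d=ctrl.grab_frame(name); cv2.imwrite(f'pics/{tag}.png',im[:,:,::-1]); np.save(f'pics/{tag}.npy',d); return im,d
def crop(tag,x0,y0,x1,y1,s,out):
    im=cv2.imread(f'pics/{tag}.png')[y0:y1,x0:x1]; cv2.imwrite(f'pics/{out}.png',cv2.resize(im,None,fx=s,fy=s,interpolation=cv2.INTER_CUBIC))
def ray(name,u,v):
    p=ctrl.camera_params(name);K=np.array(p['camera_matrix']);R=np.array(p['R']);t=np.array(p['t'])
    return -R.T@t, R.T@np.linalg.inv(K)@np.array([u,v,1.])
def atz(name,u,v,z):
    c,r=ray(name,u,v); return c+r*(z-c[2])/r[2]
def dep(name,tag,u,v):
    d=np.load(f'pics/{tag}.npy')[int(round(v)),int(round(u))]; c,r=ray(name,u,v); return c+r*d
def proj(name,X):
    p=ctrl.camera_params(name);K=np.array(p['camera_matrix']);q=K@(np.array(p['R'])@np.array(X)+np.array(p['t'])); return q[:2]/q[2]
def cloud(name,tag):
    d=np.load(f'pics/{tag}.npy');p=ctrl.camera_params(name);K=np.array(p['camera_matrix']);R=np.array(p['R']);t=np.array(p['t'])
    v,u=np.mgrid[:400,:640]; c=np.stack([(u-K[0,2])/K[0,0]*d,(v-K[1,2])/K[1,1]*d,d],-1)
    X=(c-t)@R; X[d==0]=np.nan; return X
E
python3 - <<'E'
from h import *
np.set_printoptions(precision=4,suppress=True)
print(ctrl.read_state())
for n in('top','side'):
    grab(n,n+'0'); c,r=ray(n,320,200); print(n,c,r, ctrl.camera_params(n)['camera_matrix'])
E
```

```text
pics
{'clock': 0.0, 'joint_pos': array([-1.3478,  0.0487,  0.0976,  1.622 ,  0.    ,  1.443 ]), 'qd': array([ 0.0015, -0.0009,  0.0017,  0.0023, -0.0004, -0.002 ]), 'joint_efforts': array([  0.0013, -33.8782,  32.0015,   0.0203,  -0.0001,  -0.    ]), 'position': array([ 0.1803, -0.4924,  0.2301]), 'tool_rot': array([-3.1392, -0.0003,  0.3508]), 'contact_force': array([-0.5506,  0.0954, -0.3702]), 'ft_torque': array([0.0195, 0.0082, 0.0646]), 'finger_gap': 0.08541218753353653}
top [0.3245 0.0167 1.2958] [ 0.2282 -0.0282 -0.9733] [[481.1467   0.     312.547 ]
 [  0.     481.1467 200.4579]
 [  0.       0.       1.    ]]
side [0.4849 0.9054 1.0447] [ 0.0723 -0.6754 -0.7339] [[444.7437   0.     319.063 ]
 [  0.     444.7437 196.7448]
 [  0.       0.       1.    ]]
```

View pics/top0.png

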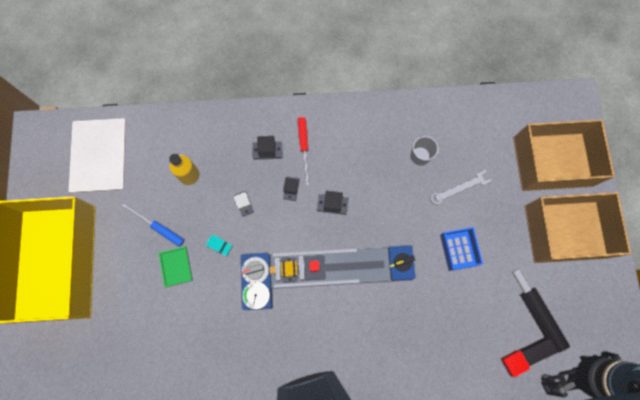

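View pics/side0.png

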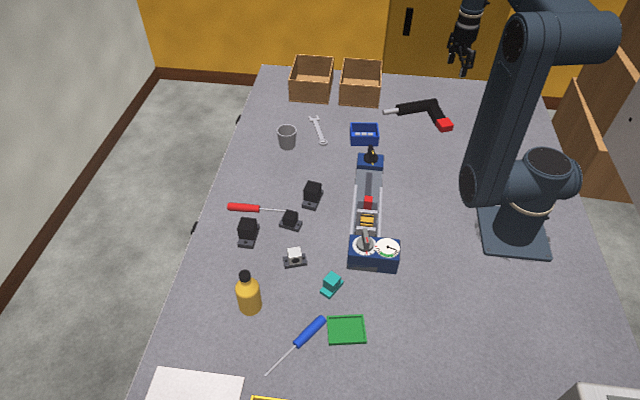

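The top view shows the gauge with its anvil housing at about (257,282), the clamp knob at (402,262) and the jaw post at (314,266). The master is at (289,268) and the green tray at (176,267). There is an aluminium block at (243,203) and three black blocks at (267,147), (291,188) and (333,202). The turquoise decoy is at (219,245).

```bash
python3 - <<'E'
from h import *
crop('top0',225,225,425,325,4,'c1'); crop('top0',150,120,360,290,3.7,'c2')
crop('side0',220,170,420,350,4,'c3')
E
```

```text
(no output)
```

View pics/c1.png

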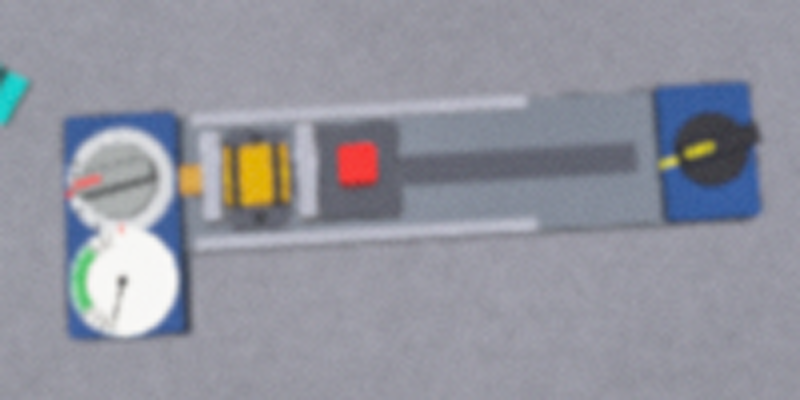

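View pics/c2.png

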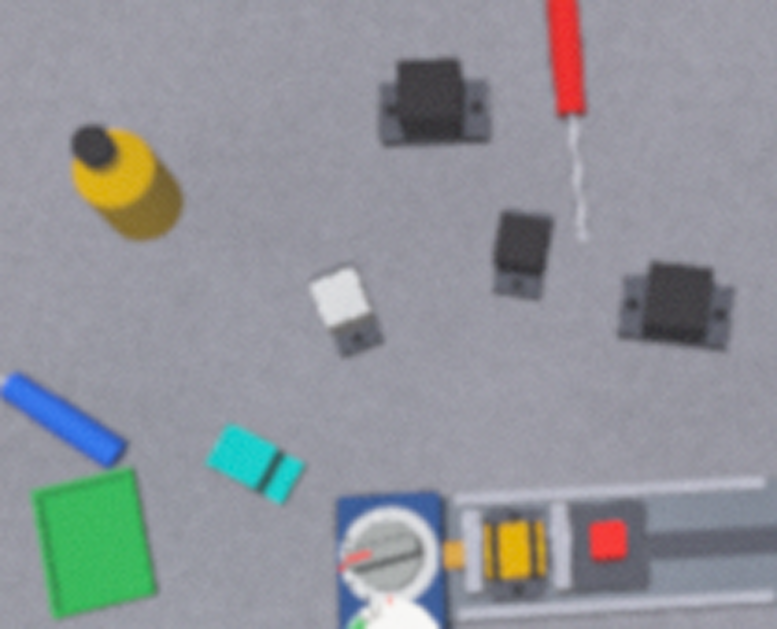

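View pics/c3.png

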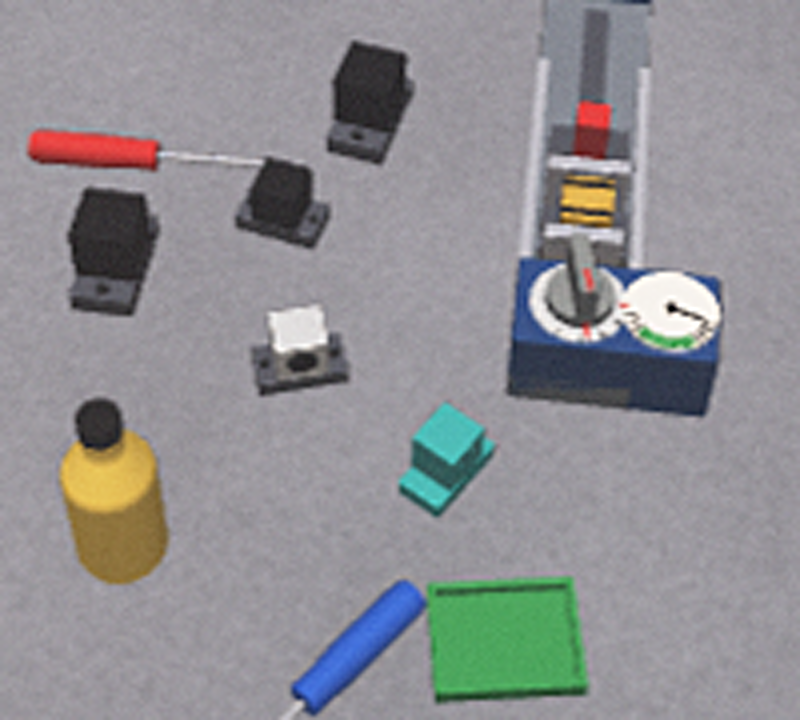

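```bash
python3 - <<'E'
from h import *
np.set_printoptions(precision=4,suppress=True)
for n in('top','side'):
    X=cloud(n,n+'0'); im=cv2.imread(f'pics/{n}0.png'); hsv=cv2.cvtColor(im,cv2.COLOR_BGR2HSV).astype(int)
    H,S,V=hsv[...,0],hsv[...,1],hsv[...,2]
    m0=(X[...,2]>-.01)&(X[...,2]<.03)&(abs(X[...,1])<.4)&(X[...,0]>.3)&(X[...,0]<.6)
    print(n,'table z med',np.nanmedian(X[...,2][m0&(X[...,2]<.008)]),np.nanstd(X[...,2][m0&(X[...,2]<.008)]))
    def rep(nm,m):
        P=X[m]; P=P[np.isfinite(P[:,0])]
        if len(P)<10: print(nm,len(P));return
        r=cv2.minAreaRect((P[:,:2]*1000).astype(np.float32)); print(nm,len(P),np.array(r[0]),np.array(r[1]),round(r[2],2),'medz',np.median(P[:,2])*1000, 'med',np.median(P[:,:2],0)*1000)
    Z=X[...,2]
    blue=(H>100)&(H<125)&(S>130)
    rep('housing',blue&(Z>.06)&(Z<.08)&(abs(X[...,1])<.4))
    rep('clampblk',blue&(Z>.045)&(Z<.056)&(X[...,1]<.0))
    red=((H<8)|(H>172))&(S>150)
    rep('post',red&(Z>.09)&(Z<.11)&(X[...,0]<.6))
    g=(H>50)&(H<75)&(S>120)
    rep('tray',g&(Z<.03)&(X[...,1]>.15)); rep('trayrim',g&(Z>.009)&(Z<.03)&(X[...,1]>.15))
    rep('master',(H>18)&(H<30)&(S>140)&(Z>.07)&(Z<.09)&(X[...,0]<.45))
    rep('base',(Z>.02)&(Z<.045)&(X[...,0]>.2)&(X[...,0]<.43)&(X[...,1]>-.3)&(X[...,1]<.22))
    for nm,(u,v) in {'top':dict(A=(243,202),B=(291,187),Bq1=(267,145),B2=(333,200),T=(219,244)),'side':dict(A=(294,252),B=(290,217),B1=(247,228),B2=(313,189),T=(332,281))}[n].items():
        p=X[v,u]; near=(np.hypot(X[...,0]-p[0],X[...,1]-p[1])<.055)
        rep(nm+'top',near&(Z>.04)&(Z<.075)); rep(nm+'all',near&(Z>.008)&(Z<.075))
E
```

```text
top table z med 0.00039637970575007414 0.002675240350428892
housing 201 [414.3104 156.8001] [ 68.351  134.1465] 89.89 medz 70.03128356495938 med [461.4201 138.3661]
clampblk 522 [ 455.7877 -303.4106] [ 99.8201 240.6917] 7.69 medz 49.478608027413955 med [ 443.6112 -224.2812]
post 87 [439.6946   7.8585] [19.842  22.6352] 86.19 medz 100.5284672708706 med [438.9194   7.9523]
tray 952 [470.1448 376.3281] [94.2356 74.1902] 9.62 medz 6.230107849205871 med [469.878  377.9802]
trayrim 249 [469.7281 376.1152] [93.4765 73.0018] 11.75 medz 11.975736968540819 med [474.3877 366.6977]
master 365 [401.5098 424.3444] [ 99.716  744.0485] 0.52 medz 79.88716141625959 med [426.2427 598.5091]
base 1360 [408.6363 -39.5458] [ 82.2469 416.4236] 7.67 medz 31.303761248112572 med [409.0683 -63.7885]
Atop 180 [630.2256 189.2504] [37.9372 33.6939] 19.33 medz 49.961626973925505 med [629.0751 188.4649]
Aall 301 [627.433 184.089] [74.229 66.545] 69.35 medz 46.95319898774189 med [621.4568 186.9995]
Btop 186 [664.4105  57.1297] [35.9591 36.5338] 78.33 medz 50.050711929240904 med [663.2093  57.3437]
Ball 338 [662.9197 
[... 1790 characters left out ...]
 314 [664.2072  59.5599] [39.3096 64.4569] 77.53 medz 36.11766656385419 med [659.9856  68.0699]
B1top 311 [778.0485 120.8652] [48.7998 47.2343] 89.52 medz 63.37723655738777 med [776.2008 129.0315]
B1all 545 [778.0042 124.8632] [78.0272 47.8544] 88.13 medz 47.92628541653757 med [774.6205 139.9866]
B2top 255 [610.8514 -50.8045] [52.4676 47.3098] 77.42 medz 63.20500632850673 med [610.0856 -41.3589]
B2all 453 [611.3184 -50.1766] [84.7646 48.1263] 80.92 medz 46.61480074217542 med [610.5847 -32.5571]
Ttop 185 [517.3622 261.5662] [38.4991 35.2953] 56.39 medz 49.38220315009196 med [517.9059 263.5939]
Tall 376 [517.9028 261.0497] [65.5317 36.2615] 58.62 medz 38.541202764663886 med [519.6522 271.1393]
```

```bash
python3 - <<'E'
from h import *
np.set_printoptions(precision=1,suppress=True)
for n in('top','side'):
    X=cloud(n,n+'0')*1000; im=cv2.imread(f'pics/{n}0.png'); hsv=cv2.cvtColor(im,cv2.COLOR_BGR2HSV).astype(int)
    H,S,V=hsv[...,0],hsv[...,1],hsv[...,2];Z=X[...,2]
    def rep(nm,m):
        k,l,st,c=cv2.connectedComponentsWithStats(m.astype(np.uint8))
        for i in range(1,k):
            if st[i,4]<15: continue
            P=X[l==i]; r=cv2.minAreaRect(P[:,:2].astype(np.float32)); print(n,nm,len(P),'uv',c[i],np.array(r[0]),np.array(r[1]),round(r[2],2),'z',np.median(P[:,2]))
    reg=(X[...,0]>300)&(X[...,0]<500)&(X[...,1]>-350)&(X[...,1]<230)
    rep('h70',reg&(abs(Z-70)<4)); rep('h50',reg&(abs(Z-50)<4)&(X[...,1]<-150)); rep('h38',reg&(abs(Z-38.5)<4)); rep('h30',reg&(abs(Z-30)<4)) 
    rep('h>25',reg&(Z>22)&(Z<60)&(X[...,1]<130))
    rep('mast h80',reg&(abs(Z-80)<3)&(X[...,1]<130)); rep('post',reg&(abs(Z-100)<4)); rep('knobs',reg&(Z>90)); rep('knobc',reg&(Z>74)&(X[...,1]<-150))
E
```

```text
top h70 1090 uv [255.6 283. ] [414.3 157.2] [ 73.9 139.8] 88.38 z 70.69826596270516
top h50 453 uv [401.2 262.9] [ 439.  -218.7] [62.1 88. ] 89.78 z 50.068786586722055
top h38 252 uv [313.8 252.5] [477.    6.5] [222.9  13.8] 89.71 z 37.95171861503894
top h38 197 uv [306.4 283.8] [400.9  27.4] [173.  10.] 89.79 z 38.24578705331
top h38 47 uv [350.  281.1] [400. -83.] [ 7.9 41.3] 0.86 z 38.16057756756537
top h30 1913 uv [351.7 266.8] [439.8 -34.1] [312.2  87.9] 89.67 z 30.089922243481
top h30 46 uv [272.  259.7] [468.7 114.1] [15.8 29.2] 85.9 z 30.207327869349832
top h30 51 uv [291.  258.1] [464.9  70.7] [55.2 26.5] 86.8 z 30.091143443787782
top h>25 128 uv [448.1 252.5] [ 457.2 -346.2] [86.3  6.6] 6.67 z 40.70105495081151
top h>25 4043 uv [344.3 266.8] [416.1 -62.2] [139.4 376.5] 0.51 z 33.21758642000493
top mast h80 82 uv [301.3 267.5] [438.7  40.2] [11.8 57.6] 89.74 z 80.28386701901285
top mast h80 190 uv [288.4 268.4] [436.1  76. ] [45.3 42.6] 86.64 z 80.13500751823955
top post 83 uv [313.8 265.5] [439.8   9.1] [22.4 22.8] 86.28 z 100.13872076180041
top knobs 110 uv [404.7 260.4] [
[... 1264 characters left out ...]
88.47 z 29.97870591733392
side h>25 131 uv [365.6 138.1] [ 455.5 -343.4] [88.3 14. ] 6.61 z 34.50809707405243
side h>25 1671 uv [368.  190.4] [438.6 -68.6] [358.5  88.1] 89.76 z 33.60893936361424
side mast h80 200 uv [367.1 216.3] [440.2  67.8] [67.4 58.3] 89.89 z 79.69025875010911
side post 48 uv [368.4 198.2] [439.1   9.4] [20.9 25.2] 1.63 z 100.51832274299102
side knobs 45 uv [371.9 149.4] [ 437.  -216.2] [14.7 51.5] 12.34 z 94.4782643972972
side knobs 65 uv [368.5 199.2] [439.1  10.4] [26.5 23.7] 88.03 z 99.35154687721088
side knobs 127 uv [365.7 237.7] [440.2 160.3] [14.2 52. ] 11.62 z 113.80836025368396
side knobc 76 uv [371.4 151.1] [ 437.8 -216. ] [14.9 51. ] 14.86 z 91.9004918723034
```

The aluminium block A stands at about (630,190) mm. The smallest black block (36 mm wide, 50 mm tall) is B at (664,58), and the other two black ones are 64 mm tall decoys. No blue or brass block shows. The gauge origin is about (439.5,-9) mm with yaw about 0. I'll move above the clamp knob first.

```bash
python3 -m pendant '[[3.2,3.4,0,0.18],[3.2,3.4,0,0.18],[3.2,3.4,0,0.18],[3.2,3.4,0,0.18],[3.2,3.4,0,0.18]]' 60; python3 -m pendant '[[3.2,3.4,0,0.18],[3.2,3.4,-1,0.18],[3.2,3.4,-1,0.18],[0,0,0,0],[0,0,0,0]]'
```

```text
clock: 0.72
position: [0.3413, -0.3185, 0.2261]
tool_rot: [-3.135, -0.002, 1.272]
contact_force: [0.4, -0.2, 0.7]
finger_gap: 0.0509
clock: 1.35
position: [0.4403, -0.2097, 0.203]
tool_rot: [-3.132, -0.005, 1.835]
contact_force: [-0.5, -0.6, -0.2]
finger_gap: 0.0512
```

```bash
python3 -m pendant '[[-0.2,-0.8,-4,-0.035],[0,0,-4,0],[0,0,0,0]]'; python3 - <<'E'
from h import *
grab('top','t1');grab('side','s1');crop('top' and 't1',350,200,460,300,7,'c4');crop('s1',310,100,430,210,6,'c5')
E
```

```text
clock: 1.72
position: [0.4367, -0.2213, 0.1227]
tool_rot: [-3.133, -0.002, 1.791]
contact_force: [0.1, -0.8, -0.3]
finger_gap: 0.0514
```

View pics/c4.png

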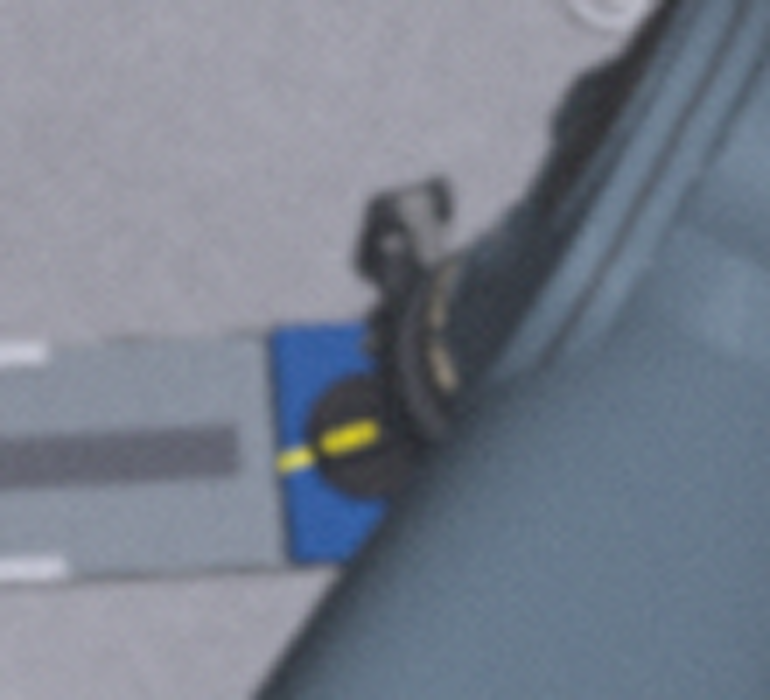

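View pics/c5.png

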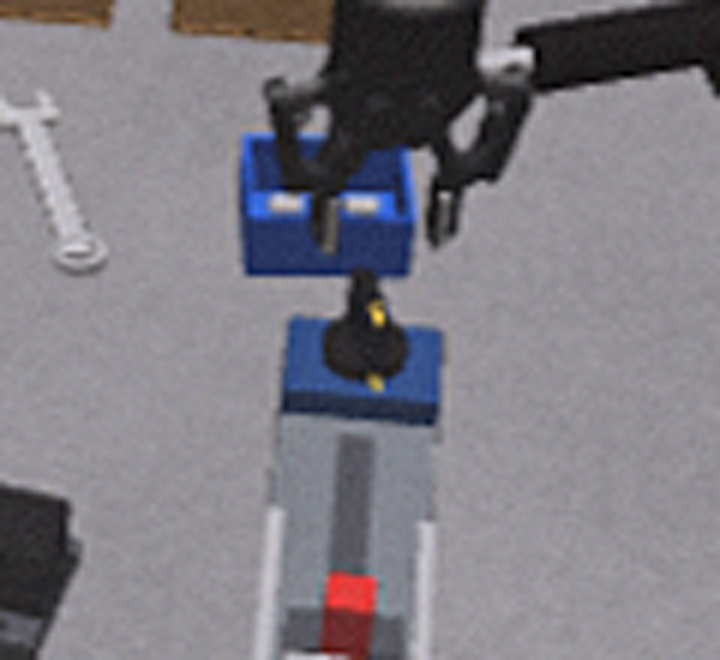

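The fingers straddle the clamp knob's bar and line up with it in the side view, with the tips at about (364,142) and (383,140). I'll go down and close.

```bash
python3 -m pendant '[[0.15,0.35,-2.5,0.005],[0,0,-2.3,0],[0,0,0,0]]' 60; python3 -m pendant '[[0,0,0,0],[0,0,0,0],[0,0,0,0],[0,0,0,0]]' 0 40
```

```text
clock: 2.2
position: [0.4452, -0.2239, 0.0869]
tool_rot: [3.135, 0.014, 1.794]
contact_force: [-0.5, 0.3, 0.0]
finger_gap: 0.0515
clock: 2.7
position: [0.4417, -0.2266, 0.091]
tool_rot: [-3.139, 0.019, 1.792]
contact_force: [1.1, 0.1, -4.4]
finger_gap: 0.0121
```

```bash
python3 - <<'E'
from h import *
print(ctrl.read_state())
grab('side','s2');crop('s2',310,100,430,210,6,'c6')
E
```

```text
{'clock': 2.7, 'joint_pos': array([-0.59994242, -0.02212744, -0.25117659,  1.32971124, -0.01438759,
        0.74999588]), 'qd': array([-6.38121830e-04, -3.14017983e-04, -8.72584431e-04,  1.62778042e-03,
        5.78371424e-05,  2.00339223e-03]), 'joint_efforts': array([-3.07786558e-02, -3.31677711e+01,  3.38077462e+01,  2.19191713e-01,
       -1.55012389e-01,  4.61439486e-02]), 'position': array([ 0.44166247, -0.22656151,  0.09096714]), 'tool_rot': array([-3.13927003,  0.01861351,  1.79158938]), 'contact_force': array([ 1.13021321,  0.07593   , -4.41567985]), 'ft_torque': array([-0.03872244, -0.25865642,  0.07627395]), 'finger_gap': 0.012136774036168505}
```

View pics/c6.png

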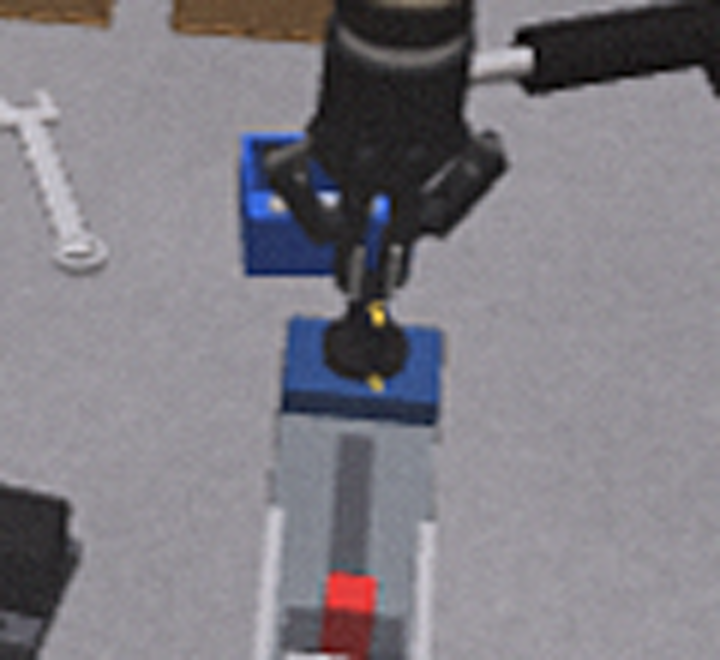

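```bash
python3 -m pendant '[[0,0,0,0],[0,0,0,0]]' 60; python3 -m pendant '[[0,0,0,0],[0,0,0,0]]' 60; python3 -m pendant '[[-0.3,0.7,-0.5,0]]'; python3 -m pendant '[[0,0,0,0]]'; python3 -m pendant '[[0,0,-0.5,0]]'
```

```text
clock: 3.0
position: [0.4435, -0.227, 0.0926]
tool_rot: [3.14, 0.021, 1.792]
contact_force: [-0.2, -0.4, -0.5]
finger_gap: 0.0479
clock: 3.25
position: [0.4448, -0.2274, 0.0939]
tool_rot: [3.138, 0.023, 1.792]
contact_force: [-0.5, 0.7, -0.3]
finger_gap: 0.0513
clock: 3.38
position: [0.4423, -0.2208, 0.0895]
tool_rot: [3.136, 0.024, 1.792]
contact_force: [-0.2, -0.3, -0.9]
finger_gap: 0.0511
clock: 3.5
position: [0.4416, -0.2198, 0.0887]
tool_rot: [3.137, 0.022, 1.792]
contact_force: [0.0, -0.3, 0.6]
finger_gap: 0.0515
clock: 3.62
position: [0.442, -0.2199, 0.084]
tool_rot: [3.137, 0.023, 1.792]
contact_force: [-0.2, -0.6, -0.3]
finger_gap: 0.0516
```

```bash
python3 -m pendant '[[-0.3,0.2,-0.6,0],[0,0,-0.6,0]]';  python3 -m pendant '[[0,0,0,0]]'
```

```text
clock: 3.88
position: [0.4385, -0.2177, 0.0708]
tool_rot: [3.137, 0.023, 1.793]
contact_force: [-0.1, -0.0, -0.7]
finger_gap: 0.0514
clock: 4.0
position: [0.4379, -0.2173, 0.0698]
tool_rot: [3.138, 0.022, 1.792]
contact_force: [-0.4, 0.8, -0.1]
finger_gap: 0.0514
```

```bash
python3 -m pendant '[[0,0,0.2,0],[0,0,0,0],[0,0,0,0],[0,0,0,0]]' 0 30; python3 -m pendant '[[0,0,0,0.15]]';python3 -m pendant '[[0,0,0,0.15]]'
```

```text
clock: 4.5
position: [0.4393, -0.2173, 0.0724]
tool_rot: [3.135, 0.022, 1.793]
contact_force: [1.6, -0.4, -0.7]
finger_gap: 0.0133
clock: 4.62
position: [0.439, -0.2173, 0.0723]
tool_rot: [3.136, 0.022, 1.947]
contact_force: [1.5, 0.2, -0.0]
finger_gap: 0.0135
clock: 4.75
position: [0.4389, -0.2174, 0.0723]
tool_rot: [3.137, 0.022, 2.102]
contact_force: [1.3, -0.0, -0.8]
finger_gap: 0.0134
```

```bash
cat > st.py <<'E'
from h import *
s=ctrl.read_state(); np.set_printoptions(precision=3,suppress=True)
print(s['clock'],s['position'],'yaw',s['tool_rot'],'F',s['contact_force'],'T',s['ft_torque'],'gap',s['finger_gap'],'j',s['joint_pos'])
E
python3 st.py; python3 -m pendant '[[0,0,0,0.15],[0,0,0,0.15],[0,0,0,0.15]]';python3 st.py
```

```text
4.75 [ 0.439 -0.217  0.072] yaw [3.137 0.022 2.102] F [ 1.332 -0.038 -0.827] T [ 0.041 -0.039 -0.055] gap 0.013376306080568131 j [-0.594 -0.042 -0.308  1.282 -0.005  0.446]
clock: 5.12
position: [0.4384, -0.2179, 0.0723]
tool_rot: [3.139, 0.022, 2.566]
contact_force: [1.9, 1.1, -1.6]
finger_gap: 0.0131
5.125 [ 0.438 -0.218  0.072] yaw [3.139 0.022 2.566] F [ 1.873  1.066 -1.6  ] T [-0.03  -0.155 -0.072] gap 0.013132566329512523 j [-0.601 -0.043 -0.309  1.282  0.003 -0.025]
```

```bash
python3 -m pendant '[[0,0,0,0.15],[0,0,0,0.15],[0,0,0,0.15]]';python3 st.py; python3 -m pendant '[[0,0,0,0.1]]';python3 st.py
```

```text
clock: 5.5
position: [0.4383, -0.2185, 0.0723]
tool_rot: [3.14, 0.022, 3.031]
contact_force: [1.7, 0.6, -1.4]
finger_gap: 0.0137
5.5 [ 0.438 -0.219  0.072] yaw [3.14  0.022 3.031] F [ 1.666  0.591 -1.395] T [-0.068 -0.28  -0.045] gap 0.013694423338601809 j [-0.607 -0.04  -0.307  1.285  0.012 -0.496]
clock: 5.62
position: [0.4382, -0.2187, 0.0724]
tool_rot: [3.141, 0.022, 3.135]
contact_force: [1.9, -0.1, -2.2]
finger_gap: 0.0133
5.625 [ 0.438 -0.219  0.072] yaw [3.141 0.022 3.135] F [ 1.916 -0.065 -2.154] T [-0.003 -0.267 -0.106] gap 0.013287703467599186 j [-0.608 -0.039 -0.305  1.287  0.013 -0.601]
```

```bash
python3 -m pendant '[[0,0,0,0.08]]';python3 st.py; python3 -m pendant '[[0,0,0,0.08]]';python3 st.py
```

```text
clock: 5.75
position: [0.4387, -0.2186, 0.0724]
tool_rot: [3.14, 0.023, -3.07]
contact_force: [1.2, 1.2, 0.2]
finger_gap: 0.0132
5.75 [ 0.439 -0.219  0.072] yaw [ 3.14   0.023 -3.07 ] F [1.222 1.24  0.23 ] T [ 0.213 -0.312 -1.315] gap 0.01322884905965833 j [-0.61  -0.038 -0.304  1.287  0.016 -0.682]
clock: 5.88
position: [0.4386, -0.2186, 0.0725]
tool_rot: [3.139, 0.024, -2.995]
contact_force: [1.3, 2.6, -0.2]
finger_gap: 0.0134
5.875 [ 0.439 -0.219  0.073] yaw [ 3.139  0.024 -2.995] F [ 1.269  2.623 -0.234] T [ 0.325 -0.271 -2.83 ] gap 0.013387236298033308 j [-0.611 -0.037 -0.303  1.289  0.018 -0.757]
```

Torque jumps to -1.3 and then -2.8 Nm, so the knob is against its free stop. I'll relax slightly, open and lift.

```bash
python3 -m pendant '[[0,0,0,-0.1],[0,0,0,0],[0,0,0,0],[0,0,0,0]]' 60; python3 st.py; python3 -m pendant '[[0,0,3,0],[0,0,5,0],[0,0,0,0]]'; python3 - <<'E'
from h import *
np.set_printoptions(precision=1,suppress=True)
for n in ('top','side'):
    grab(n,n+'3')
    X=cloud(n,n+'3')*1000
    m=(X[...,2]>76)&(X[...,2]<98)&(abs(X[...,0]-439)<35)&(abs(X[...,1]+218)<35)
    P=X[m]
    if len(P)>10:
        r=cv2.minAreaRect(P[:,:2].astype(np.float32)); print(n,len(P),r)
crop('side3',310,100,430,210,6,'c7')
E
```

```text
clock: 6.38
position: [0.4373, -0.2192, 0.0726]
tool_rot: [3.14, 0.021, -3.096]
contact_force: [-0.0, 0.3, 1.1]
finger_gap: 0.0513
6.375 [ 0.437 -0.219  0.073] yaw [ 3.14   0.021 -3.096] F [-0.001  0.349  1.091] T [-0.005 -0.007 -0.006] gap 0.0513248364482787 j [-0.611 -0.039 -0.305  1.289  0.014 -0.657]
clock: 6.75
position: [0.4363, -0.2187, 0.1538]
tool_rot: [3.139, 0.019, -3.094]
contact_force: [0.7, -0.2, 0.3]
finger_gap: 0.051
top 42 ((421.9557189941406, -218.36277770996094), (13.842208862304688, 16.800724029541016), 86.99642181396484)
side 99 ((438.29461669921875, -216.6610107421875), (48.94014358520508, 22.15517807006836), 6.107156753540039)
```

View pics/c7.png

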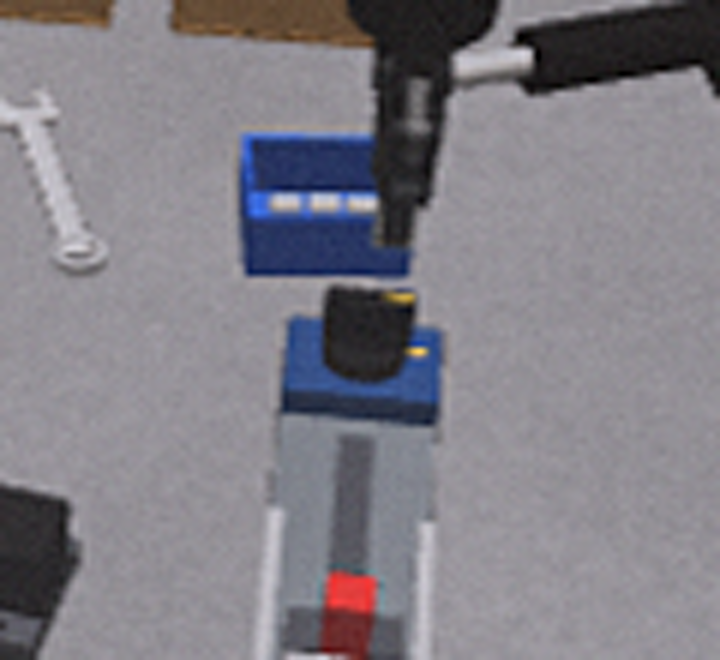

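```bash
python3 -m pendant '[[0,2.3,0,-0.16],[0,2.3,0,-0.16],[0,2.3,0,-0.16],[0,2.3,0,-0.16],[0.1,2.3,0,-0.16]]' 70; python3 -m pendant '[[0.1,2.3,0,-0.16],[0,2.3,0,-0.16],[0,2.3,0,-0.16],[0,2.3,0,-0.16],[0,2.3,0,-0.16]]';python3 st.py
```

```text
clock: 7.48
position: [0.4297, -0.0979, 0.1398]
tool_rot: [3.135, -0.003, 2.361]
contact_force: [0.7, 0.4, -0.0]
finger_gap: 0.0598
clock: 8.1
position: [0.4242, 0.0222, 0.1298]
tool_rot: [-3.134, -0.01, 1.535]
contact_force: [0.7, -0.1, 0.0]
finger_gap: 0.0594
8.1 [0.424 0.022 0.13 ] yaw [-3.134 -0.01   1.535] F [ 0.664 -0.149  0.026] T [-0.013 -0.038  0.062] gap 0.05937265832528359 j [-0.113 -0.207 -0.342  1.444  0.01   1.493]
```

```bash
python3 -m pendant '[[1.5,-1.3,0,0.03],[0,0,0,0]]'; python3 st.py
```

```text
clock: 8.35
position: [0.4367, 0.0113, 0.1261]
tool_rot: [-3.127, -0.012, 1.569]
contact_force: [-0.5, 1.3, -1.0]
finger_gap: 0.06
8.35 [0.437 0.011 0.126] yaw [-3.127 -0.012  1.569] F [-0.45   1.337 -0.98 ] T [-0.057  0.015 -0.005] gap 0.05999461947123295 j [-0.135 -0.165 -0.313  1.438  0.01   1.438]
```

```bash
python3 -m pendant '[[0,0,-2,0],[0,0,-2,0],[0,0,-1.5,0],[0,0,0,0]]'; python3 st.py
```

```text
clock: 8.85
position: [0.4321, 0.0123, 0.0658]
tool_rot: [-3.119, -0.014, 1.567]
contact_force: [-0.8, 0.5, -0.1]
finger_gap: 0.0597
8.85 [0.432 0.012 0.066] yaw [-3.119 -0.014  1.567] F [-0.781  0.533 -0.124] T [ 0.04  -0.023  0.009] gap 0.05971469136469729 j [-0.135 -0.14  -0.413  1.323  0.011  1.439]
```

```bash
python3 -m pendant '[[0.8,-0.3,0,0],[0,0,0,0]]'; python3 -m pendant '[[0,0,0,0],[0,0,0,0],[0,0,0,0],[0,0,0,0]]' 0 40; python3 st.py
```

```text
clock: 9.1
position: [0.4413, 0.009, 0.0668]
tool_rot: [-3.12, -0.014, 1.567]
contact_force: [0.2, -0.1, -0.0]
finger_gap: 0.0598
clock: 9.6
position: [0.44, 0.0088, 0.0683]
tool_rot: [-3.118, -0.013, 1.567]
contact_force: [-2.0, -0.3, -1.2]
finger_gap: 0.0233
9.6 [0.44  0.009 0.068] yaw [-3.118 -0.013  1.567] F [-2.013 -0.313 -1.199] T [-0.057 -0.536 -0.003] gap 0.023300894482878955 j [-0.14  -0.119 -0.389  1.326  0.01   1.435]
```

Gripped the post at x=0.440. Slide it open gently.

```bash
python3 -m pendant '[[0,-1,0,0],[0,-1,0,0],[0,-1.5,0,0],[0,-1.5,0,0],[0,-1.5,0,0]]'; python3 st.py
```

```text
clock: 10.22
position: [0.4399, -0.0422, 0.0682]
tool_rot: [-3.121, -0.049, 1.572]
contact_force: [-2.5, 8.5, 0.5]
finger_gap: 0.0234
10.225 [ 0.44  -0.042  0.068] yaw [-3.121 -0.049  1.572] F [-2.487  8.512  0.516] T [ 1.41  -0.454 -0.176] gap 0.023409983389464716 j [-0.278 -0.109 -0.381  1.333  0.042  1.291]
```

```bash
python3 -m pendant '[[0,-1.5,0,0],[0,-1.5,0,0],[0,-1.5,0,0],[0,-1.5,0,0],[0,-1.5,0,0]]'; python3 st.py;  python3 -m pendant '[[0,-1,0,0],[0,-0.7,0,0]]'; python3 st.py
```

```text
clock: 10.85
position: [0.4397, -0.1028, 0.0683]
tool_rot: [-3.124, -0.089, 1.576]
contact_force: [-1.2, 8.7, 1.2]
finger_gap: 0.0234
10.85 [ 0.44  -0.103  0.068] yaw [-3.124 -0.089  1.576] F [-1.233  8.686  1.227] T [ 1.312 -0.494 -0.387] gap 0.02343691557125881 j [-0.43  -0.066 -0.342  1.348  0.073  1.133]
clock: 11.1
position: [0.4397, -0.115, 0.0683]
tool_rot: [-3.126, -0.102, 1.576]
contact_force: [-1.2, 8.4, 1.6]
finger_gap: 0.0236
11.1 [ 0.44  -0.115  0.068] yaw [-3.126 -0.102  1.576] F [-1.184  8.382  1.606] T [ 1.107 -0.363 -0.321] gap 0.02364550661287795 j [-0.463 -0.052 -0.329  1.354  0.084  1.1  ]
```

```bash
python3 -m pendant '[[0,-0.8,0,0],[0,-0.8,0,0]]'; python3 st.py;  python3 -m pendant '[[0,-0.5,0,0],[0,-0.5,0,0]]'; python3 st.py
```

```text
clock: 11.35
position: [0.4397, -0.1256, 0.0683]
tool_rot: [-3.127, -0.116, 1.576]
contact_force: [-1.5, 6.7, 1.0]
finger_gap: 0.0235
11.35 [ 0.44  -0.126  0.068] yaw [-3.127 -0.116  1.576] F [-1.516  6.738  0.975] T [ 0.956 -0.41  -0.399] gap 0.02349504159958688 j [-0.492 -0.037 -0.316  1.36   0.095  1.07 ]
clock: 11.6
position: [0.4397, -0.1306, 0.0683]
tool_rot: [-3.128, -0.129, 1.576]
contact_force: [-1.7, 7.1, 1.3]
finger_gap: 0.0239
11.6 [ 0.44  -0.131  0.068] yaw [-3.128 -0.129  1.576] F [-1.671  7.129  1.254] T [ 1.023 -0.38  -0.272] gap 0.023868134990484905 j [-0.509 -0.027 -0.308  1.365  0.106  1.052]
```

```bash
python3 -m pendant '[[0,-0.8,0,0],[0,-0.3,0,0]]'; python3 st.py;  python3 -m pendant '[[0,0.1,0,0],[0,0,0,0],[0,0,0,0]]' 70; python3 st.py; python3 -m pendant '[[0,0,3,0],[0,0,4,0],[0,0,0,0]]'
```

```text
clock: 11.85
position: [0.4397, -0.1361, 0.0683]
tool_rot: [-3.129, -0.143, 1.576]
contact_force: [-2.1, 7.7, 1.5]
finger_gap: 0.0237
11.85 [ 0.44  -0.136  0.068] yaw [-3.129 -0.143  1.576] F [-2.05   7.708  1.451] T [ 1.004 -0.364 -0.359] gap 0.023684607350301645 j [-0.527 -0.016 -0.298  1.372  0.117  1.032]
clock: 12.22
position: [0.4402, -0.1358, 0.0685]
tool_rot: [-3.13, -0.141, 1.577]
contact_force: [0.7, 0.0, -0.2]
finger_gap: 0.0598
12.225 [ 0.44  -0.136  0.068] yaw [-3.13  -0.141  1.577] F [ 0.664  0.015 -0.162] T [-0.157  0.007 -0.017] gap 0.059811556758085076 j [-0.525 -0.017 -0.299  1.371  0.116  1.034]
clock: 12.6
position: [0.4398, -0.1362, 0.1398]
tool_rot: [-3.13, -0.14, 1.576]
contact_force: [0.2, 0.2, -0.1]
finger_gap: 0.0596
```

The jaw is open. Next I locate the master and check the jaw, zero knob and blocks.

```bash
cat > meas.py <<'E'
from h import *
import sys
np.set_printoptions(precision=1,suppress=True)
tag=sys.argv[1]
for n in ('top','side'):
    grab(n,n+tag); X=cloud(n,n+tag)*1000
    def rect(nm,cx,cy,r,z0,z1):
        m=(X[...,2]>z0)&(X[...,2]<z1)&(np.hypot(X[...,0]-cx,X[...,1]-cy)<r); 
        k,l,st,c=cv2.connectedComponentsWithStats(m.astype(np.uint8))
        if k<2: print(n,nm,'none'); return
        i=1+np.argmax(st[1:,4]); P=X[l==i]; q=cv2.minAreaRect(P[:,:2].astype(np.float32))
        print(n,nm,len(P),np.array(q[0]),np.array(q[1]),round(q[2],1),'z',np.median(P[:,2]))
    for a in sys.argv[2:]:
        f=a.split(','); rect(f[0],*map(float,f[1:]))
E
python3 meas.py 4 master,439,78,36,76,86 post,440,-136,30,95,105 zero,442,159,40,106,120 zskirt,442,159,40,75,90 A,630,190,40,46,54 B,664,58,40,46,54
python3 -c "
from h import *
crop('top4',225,225,425,325,4,'c8'); crop('side4',300,180,420,290,6,'c9')"
```

```text
top master 219 [439.3  72.1] [38.2 35.5] 86.5 z 80.42384294733634
top post 69 [ 438.3 -137.2] [22.4 22.2] 84.8 z 100.65075045520764
top zero 116 [440.4 157.7] [14.5 49.1] 11.4 z 115.25141034939729
top zskirt 105 [425.  154.6] [18.3 42.7] 12.4 z 83.62769731836549
top A 149 [630.5 189.3] [36.8 33.8] 18.9 z 50.540362006812636
top B 159 [664.   57.5] [35.3 36.9] 78.2 z 49.92649229822274
side master 160 [440.4  79.5] [54.1 41.1] 86.3 z 79.65430124157206
side post 49 [ 439.2 -135.9] [22.3 26.3] 2.8 z 99.5187309510273
side zero 90 [439.7 160.6] [14.4 52.1] 11.7 z 114.80434876562049
side zskirt 143 [440.  160.1] [48.  46.6] 59.1 z 83.28167426655214
side A 133 [629.7 190.9] [35.6 38.3] 18.5 z 50.05239284316612
side B 117 [663.7  59. ] [37.5 36.1] 80.6 z 50.19064587578389
```

View pics/c8.png

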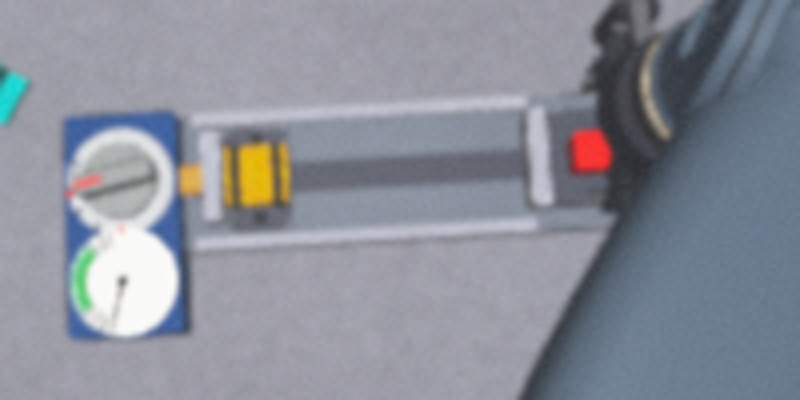

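View pics/c9.png

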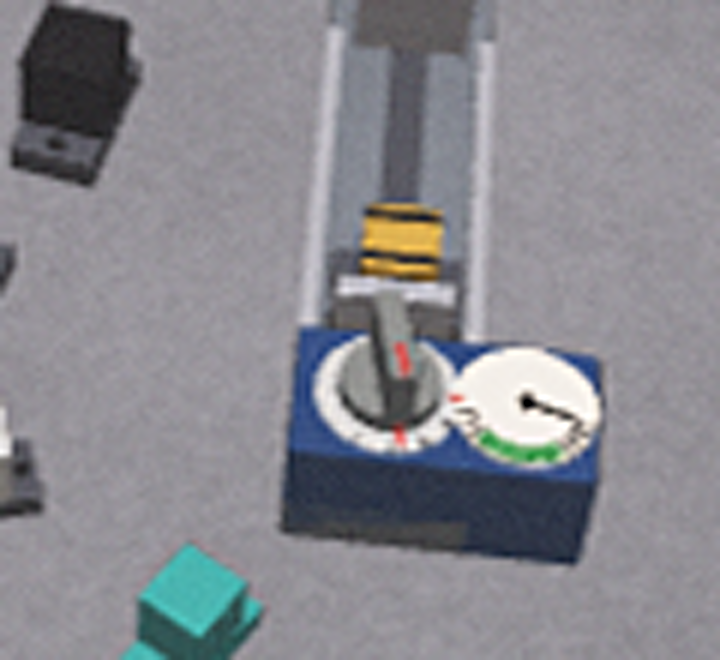

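```bash
python3 -m pendant '[[0,5,0,0],[0,5,0,0],[0,5,0,0],[0,5,0,0],[0,0,0,0]]' 70; python3 st.py
```

```text
clock: 13.32
position: [0.4331, 0.0699, 0.1282]
tool_rot: [-3.113, -0.145, 1.57]
contact_force: [-0.6, -0.5, -0.4]
finger_gap: 0.0598
13.325 [0.433 0.07  0.128] yaw [-3.113 -0.145  1.57 ] F [-0.58  -0.472 -0.409] T [-0.261 -0.01  -0.008] gap 0.05978058860544593 j [-0.097 -0.152 -0.305  1.461  0.142  1.469]
```

```bash
python3 -m pendant '[[0.7,0.5,-2,0],[0.1,0,-2,0],[0.1,0,-2,0],[0,0,0,0]]'; python3 st.py
```

```text
clock: 13.82
position: [0.4393, 0.0725, 0.0617]
tool_rot: [-3.105, -0.142, 1.568]
contact_force: [0.1, 0.3, 0.8]
finger_gap: 0.06
13.825 [0.439 0.072 0.062] yaw [-3.105 -0.142  1.568] F [0.096 0.305 0.801] T [-0.127 -0.018  0.051] gap 0.05997219351292537 j [-0.087 -0.095 -0.387  1.328  0.139  1.48 ]
```

```bash
python3 -m pendant '[[0,0.3,-0.9,0],[0,0,0,0]]'; python3 st.py; python3 -m pendant '[[0,0,0,0],[0,0,0,0],[0,0,0,0],[0,0,0,0]]' 0 40; python3 st.py
```

```text
clock: 14.08
position: [0.4395, 0.0746, 0.0524]
tool_rot: [-3.105, -0.142, 1.566]
contact_force: [-0.5, -0.3, 0.5]
finger_gap: 0.0597
14.075 [0.439 0.075 0.052] yaw [-3.105 -0.142  1.566] F [-0.494 -0.285  0.469] T [-0.139 -0.007  0.045] gap 0.059704385396342395 j [-0.082 -0.088 -0.4    1.307  0.139  1.487]
clock: 14.58
position: [0.4408, 0.0742, 0.054]
tool_rot: [-3.108, -0.141, 1.567]
contact_force: [0.1, -0.3, -2.0]
finger_gap: 0.0355
14.575 [0.441 0.074 0.054] yaw [-3.108 -0.141  1.567] F [ 0.125 -0.284 -2.027] T [-0.16  -0.056 -0.041] gap 0.035495092200287265 j [-0.083 -0.09  -0.398  1.307  0.138  1.487]
```

```bash
python3 -m pendant '[[0,0,2,0],[0,0,3,0],[0,0,4,0],[0,0,4,0],[0,0,0,0]]'; python3 st.py;  python3 -m pendant '[[0.5,4,0.8,0.03],[0.5,4,0.4,0.03],[0.5,4,0.4,0.03],[0.5,4,0.4,0.03],[0.5,4,0.4,0.03]]'; python3 st.py
```

```text
clock: 15.2
position: [0.4381, 0.0746, 0.1851]
tool_rot: [-3.103, -0.142, 1.567]
contact_force: [0.2, 0.8, -1.6]
finger_gap: 0.0355
15.2 [0.438 0.075 0.185] yaw [-3.103 -0.142  1.567] F [ 0.225  0.823 -1.568] T [-0.179 -0.094 -0.003] gap 0.035455281948913675 j [-0.082 -0.136 -0.177  1.58   0.138  1.487]
clock: 15.82
position: [0.461, 0.2767, 0.2013]
tool_rot: [-3.093, -0.138, 1.713]
contact_force: [0.5, -0.7, -1.3]
finger_gap: 0.0354
15.825 [0.461 0.277 0.201] yaw [-3.093 -0.138  1.713] F [ 0.506 -0.712 -1.284] T [-0.188 -0.101  0.042] gap 0.03544211900232811 j [0.33  0.081 0.067 1.58  0.144 1.753]
```

```bash
python3 -m pendant '[[0.4,4,0,0.017],[0.3,4,-2,0.017],[0.2,2,-3,0],[0,0,0,0]]'; python3 st.py
```

```text
clock: 16.32
position: [0.4668, 0.3811, 0.1415]
tool_rot: [-3.083, -0.134, 1.752]
contact_force: [-0.9, -0.3, -1.1]
finger_gap: 0.0355
16.325 [0.467 0.381 0.142] yaw [-3.083 -0.134  1.752] F [-0.938 -0.276 -1.088] T [-0.226 -0.02   0.019] gap 0.03551773764564013 j [0.497 0.247 0.135 1.474 0.146 1.882]
```

```bash
python3 -m pendant '[[0.3,-0.3,-3,0],[0,0,-3,0],[0,0,-2.5,0],[0,0,0,0]]'; python3 st.py; python3 meas.py 5 m,468,378,45,50,90 ; python3 -c "
from h import *
crop('side5',300,280,400,380,6,'c10')"
```

```text
clock: 16.82
position: [0.4693, 0.3747, 0.0542]
tool_rot: [-3.081, -0.131, 1.75]
contact_force: [0.1, -1.5, -1.6]
finger_gap: 0.0353
16.825 [0.469 0.375 0.054] yaw [-3.081 -0.131  1.75 ] F [ 0.076 -1.544 -1.631] T [-0.107 -0.088 -0.008] gap 0.035280701541632174 j [ 0.486  0.279 -0.     1.309  0.143  1.873]
top m 55 [470.5 352.5] [ 7.9 33.5] 87.1 z 69.81734812721238
side m 388 [469.2 377.7] [50.1 47.6] 57.4 z 81.84953988608146
```

View pics/c10.png

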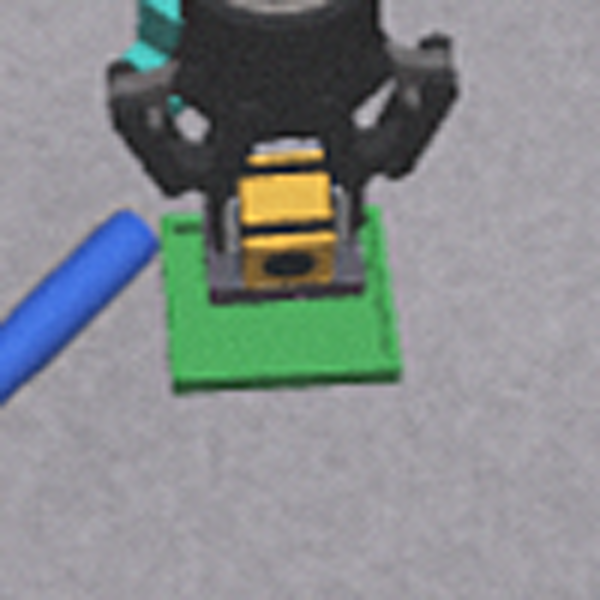

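```bash
python3 -m pendant '[[0,0.3,-1.2,0],[0,0,-0.8,0],[0,0,0,0]]'; python3 st.py;python3 -m pendant '[[0,0,-0.3,0]]'; python3 st.py
```

```text
clock: 17.3
position: [0.474, 0.3804, 0.0403]
tool_rot: [-3.094, -0.136, 1.751]
contact_force: [0.3, -0.3, -1.1]
finger_gap: 0.0357
17.3 [0.474 0.38  0.04 ] yaw [-3.094 -0.136  1.751] F [ 0.316 -0.336 -1.1  ] T [-0.163 -0.109 -0.006] gap 0.03565051974961396 j [ 0.491  0.292 -0.013  1.27   0.144  1.878]
clock: 17.42
position: [0.4745, 0.3807, 0.0378]
tool_rot: [-3.095, -0.136, 1.751]
contact_force: [-0.8, -0.0, -1.0]
finger_gap: 0.0354
17.425 [0.475 0.381 0.038] yaw [-3.095 -0.136  1.751] F [-0.8   -0.018 -0.997] T [-0.138 -0.076 -0.037] gap 0.035402406858151055 j [ 0.491  0.294 -0.016  1.264  0.144  1.878]
```

```bash
python3 -m pendant '[[-0.4,-0.2,-0.5,0],[0,0,-0.2,0]]'; python3 st.py;python3 -m pendant '[[0,0,-0.2,0],[0,0,0,0]]'; python3 st.py
```

```text
clock: 17.68
position: [0.4701, 0.3785, 0.0304]
tool_rot: [-3.095, -0.136, 1.751]
contact_force: [0.6, 0.5, -1.4]
finger_gap: 0.0352
17.675 [0.47  0.379 0.03 ] yaw [-3.095 -0.136  1.751] F [ 0.569  0.507 -1.434] T [-0.156 -0.066  0.016] gap 0.03517014529724257 j [ 0.491  0.287 -0.04   1.247  0.144  1.878]
clock: 17.92
position: [0.4704, 0.3787, 0.029]
tool_rot: [-3.096, -0.136, 1.751]
contact_force: [-0.0, 0.5, -1.0]
finger_gap: 0.0351
17.925 [0.47  0.379 0.029] yaw [-3.096 -0.136  1.751] F [-0.02   0.487 -1.016] T [-0.15  -0.116  0.003] gap 0.03513989328016709 j [ 0.491  0.288 -0.042  1.244  0.144  1.878]
```

```bash
python3 -m pendant '[[0,0,-0.2,0],[0,0,0,0]]'; python3 st.py; python3 -m pendant '[[0,0,-0.15,0],[0,0,0,0]]'; python3 st.py
```

```text
clock: 18.18
position: [0.4708, 0.3789, 0.0292]
tool_rot: [-3.097, -0.137, 1.751]
contact_force: [0.2, -0.3, -0.9]
finger_gap: 0.0354
18.175 [0.471 0.379 0.029] yaw [-3.097 -0.137  1.751] F [ 0.171 -0.263 -0.87 ] T [-0.178 -0.069  0.079] gap 0.03537286998241531 j [ 0.491  0.287 -0.042  1.242  0.144  1.878]
clock: 18.42
position: [0.4711, 0.379, 0.0289]
tool_rot: [-3.098, -0.137, 1.751]
contact_force: [0.3, 0.1, -0.8]
finger_gap: 0.0353
18.425 [0.471 0.379 0.029] yaw [-3.098 -0.137  1.751] F [ 0.291  0.131 -0.816] T [-0.202 -0.021  0.05 ] gap 0.03530241583419374 j [ 0.491  0.287 -0.042  1.241  0.144  1.878]
```

```bash
python3 -m pendant '[[0,0,-0.4,0]]'; python3 st.py; python3 -m pendant '[[0,0,0,0]]'; python3 st.py
```

```text
clock: 18.55
position: [0.4711, 0.3791, 0.0285]
tool_rot: [-3.098, -0.138, 1.751]
contact_force: [-9.9, -9.9, 27.2]
finger_gap: 0.0358
18.55 [0.471 0.379 0.029] yaw [-3.098 -0.138  1.751] F [-9.852 -9.863 27.224] T [-1.086  1.901  0.32 ] gap 0.03579824027167444 j [ 0.491  0.287 -0.044  1.24   0.145  1.878]
clock: 18.68
position: [0.4716, 0.3793, 0.0293]
tool_rot: [-3.1, -0.138, 1.751]
contact_force: [0.3, -0.8, -1.4]
finger_gap: 0.0356
18.675 [0.472 0.379 0.029] yaw [-3.1   -0.138  1.751] F [ 0.337 -0.751 -1.401] T [-0.159 -0.061  0.016] gap 0.035575823195656116 j [ 0.491  0.286 -0.043  1.239  0.145  1.878]
```

It's touched down. Release and lift.

```bash
python3 -m pendant '[[0,0,0,0],[0,0,0,0],[0,0,0,0]]' 65; python3 st.py; python3 -m pendant '[[0,0,2,0],[0,0,4,0],[0,0,5,0],[-0.5,-4,4,0],[0,-5,0,0]]'; python3 st.py; python3 meas.py 6 m,468,378,45,74,90 mlow,468,378,60,3,60 m50,468,378,45,50,60; python3 -c "
from h import *
crop('side6',280,260,400,380,6,'c11')
crop('top6',150,220,230,300,8,'c12')"
```

```text
clock: 19.05
position: [0.4715, 0.3794, 0.0279]
tool_rot: [-3.099, -0.139, 1.751]
contact_force: [0.4, 1.6, -1.1]
finger_gap: 0.0558
19.05 [0.472 0.379 0.028] yaw [-3.099 -0.139  1.751] F [ 0.433  1.637 -1.148] T [-0.133 -0.036 -0.028] gap 0.055763589708173265 j [ 0.491  0.288 -0.044  1.237  0.145  1.878]
clock: 19.68
position: [0.4638, 0.2887, 0.1779]
tool_rot: [-3.094, -0.136, 1.757]
contact_force: [0.4, -0.1, -0.1]
finger_gap: 0.0556
19.675 [0.464 0.289 0.178] yaw [-3.094 -0.136  1.757] F [ 0.437 -0.112 -0.08 ] T [-0.195 -0.069 -0.009] gap 0.055637201746286426 j [0.351 0.106 0.048 1.537 0.142 1.731]
top m none
top mlow none
top m50 none
side m none
side mlow 1132 [472.  375.3] [103.5  93.4] 17.5 z 13.872689901448144
side m50 239 [471.  378.7] [36.2 43.1] 11.0 z 55.159598262178314
```

View pics/c11.png

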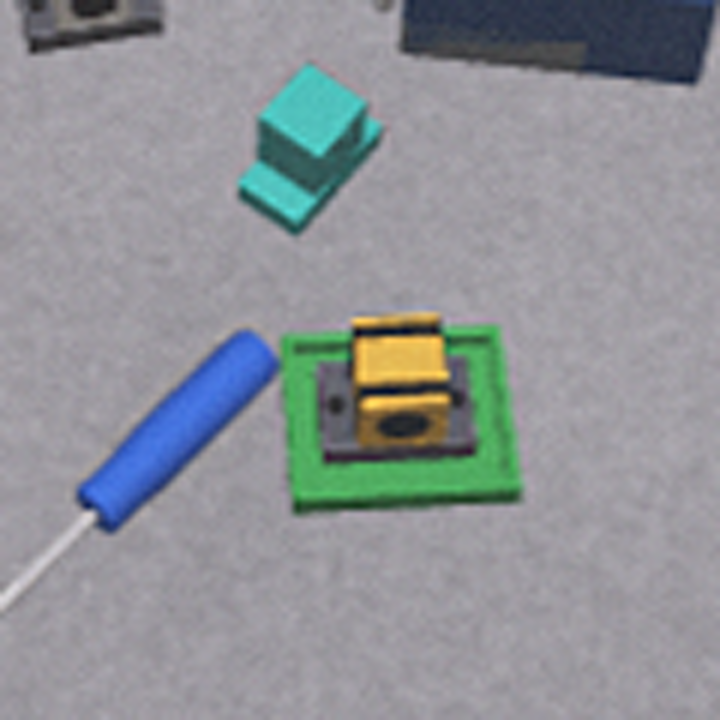

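View pics/c12.png

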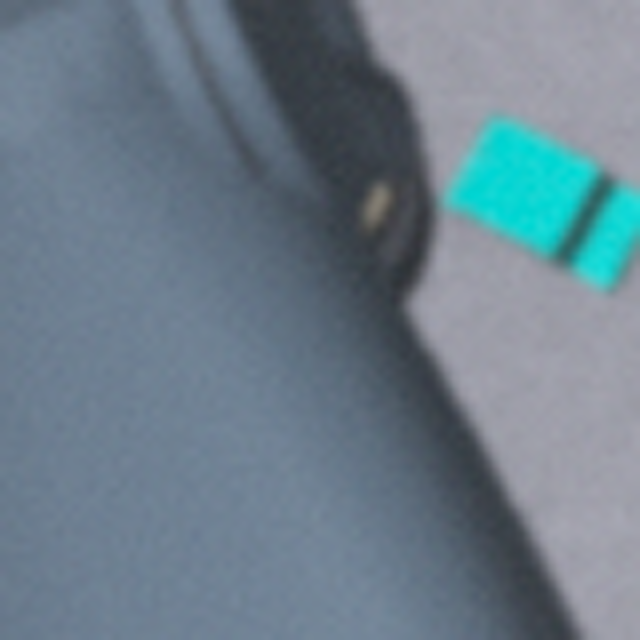

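The master stands flat in the tray, in the side view around (346,327), with its top at z=55. Next is the zero knob.

```bash
python3 -m pendant '[[-0.8,-4.3,0,0.007],[-0.8,-4.3,0,0.007],[-0.8,-4.3,0,0],[0,0,-1,0],[0,0,0,0]]' 60; python3 st.py
```

```text
clock: 20.4
position: [0.4377, 0.1546, 0.1613]
tool_rot: [-3.086, -0.136, 1.763]
contact_force: [-0.2, -0.0, 0.4]
finger_gap: 0.0515
20.4 [0.438 0.155 0.161] yaw [-3.086 -0.136  1.763] F [-0.243 -0.012  0.437] T [-0.114 -0.092  0.055] gap 0.051507743983035904 j [ 0.105 -0.06  -0.154  1.544  0.13   1.475]
```

```bash
python3 -m pendant '[[0.2,0.5,-2,0.01],[0,0,-2,0],[0,0,0,0]]' 60; python3 st.py;python3 -m pendant '[[0.1,0,-1.5,0],[0.1,0,-1,0],[0,0,0,0]]' 60; python3 st.py
```

```text
clock: 20.78
position: [0.4402, 0.1633, 0.12]
tool_rot: [-3.086, -0.137, 1.778]
contact_force: [0.1, -0.2, 1.7]
finger_gap: 0.0512
20.775 [0.44  0.163 0.12 ] yaw [-3.086 -0.137  1.778] F [ 0.072 -0.224  1.745] T [-0.105 -0.028  0.035] gap 0.0511845806319432 j [ 0.122 -0.037 -0.214  1.461  0.132  1.477]
clock: 21.15
position: [0.4431, 0.1648, 0.0946]
tool_rot: [-3.088, -0.138, 1.781]
contact_force: [-0.7, -0.3, 0.2]
finger_gap: 0.0515
21.15 [0.443 0.165 0.095] yaw [-3.088 -0.138  1.781] F [-0.656 -0.309  0.21 ] T [-0.1   -0.103 -0.037] gap 0.051536979430396604 j [ 0.125 -0.02  -0.249  1.408  0.132  1.477]
```

```bash
python3 -m pendant '[[-0.3,-0.3,-0.2,0],[0,0,0,0]]' 60; python3 st.py;python3 -m pendant '[[0,0,0,0],[0,0,0,0],[0,0,0,0],[0,0,0,0]]' 0 30; python3 st.py
```

```text
clock: 21.4
position: [0.4403, 0.1616, 0.0931]
tool_rot: [-3.089, -0.138, 1.781]
contact_force: [0.1, 0.7, -0.2]
finger_gap: 0.051
21.4 [0.44  0.162 0.093] yaw [-3.089 -0.138  1.781] F [ 0.148  0.727 -0.186] T [-0.151 -0.074 -0.006] gap 0.05102403203957323 j [ 0.119 -0.029 -0.261  1.405  0.132  1.472]
clock: 21.9
position: [0.4402, 0.1613, 0.0941]
tool_rot: [-3.089, -0.137, 1.78]
contact_force: [-1.5, -0.8, 0.1]
finger_gap: 0.014
21.9 [0.44  0.161 0.094] yaw [-3.089 -0.137  1.78 ] F [-1.489 -0.796  0.106] T [-0.041 -0.221  0.05 ] gap 0.013960395796815508 j [ 0.118 -0.03  -0.26   1.406  0.132  1.471]
```

```bash
python3 -m pendant '[[0,0,0,0.15],[0,0,0,0.15],[0,0,0,0.15]]'; python3 st.py;python3 -m pendant '[[0,0,0,0.15],[0,0,0,0.15],[0,0,0,0.15]]'; python3 st.py
```

```text
clock: 22.28
position: [0.4393, 0.1607, 0.0941]
tool_rot: [-3.088, -0.138, 2.244]
contact_force: [-2.2, -1.5, 1.8]
finger_gap: 0.0136
22.275 [0.439 0.161 0.094] yaw [-3.088 -0.138  2.244] F [-2.177 -1.537  1.753] T [-0.091  0.1    0.038] gap 0.013644844136366786 j [ 0.145  0.031 -0.2    1.456  0.091  1.034]
clock: 22.65
position: [0.4386, 0.1597, 0.0941]
tool_rot: [-3.085, -0.139, 2.707]
contact_force: [-2.0, -1.9, 0.6]
finger_gap: 0.0135
22.65 [0.439 0.16  0.094] yaw [-3.085 -0.139  2.707] F [-1.973 -1.885  0.616] T [-0.041  0.061  0.067] gap 0.0135447376341139 j [ 0.182  0.07  -0.161  1.486  0.034  0.61 ]
```

```bash
python3 -m pendant '[[0,0,0,0.12],[0,0,0,0.12]]'; python3 st.py;python3 -m pendant '[[0,0,0,0.12]]'; python3 st.py;python3 -m pendant '[[0,0,0,0.12]]'; python3 st.py
```

```text
clock: 22.9
position: [0.4385, 0.159, 0.0941]
tool_rot: [-3.084, -0.14, 2.955]
contact_force: [-1.2, -2.9, 0.4]
finger_gap: 0.0137
22.9 [0.439 0.159 0.094] yaw [-3.084 -0.14   2.955] F [-1.215 -2.92   0.358] T [ 0.089  0.09  -0.019] gap 0.013668511627026567 j [ 0.204  0.079 -0.152  1.491 -0.     0.387]
clock: 23.02
position: [0.4385, 0.1587, 0.0941]
tool_rot: [-3.084, -0.14, 3.078]
contact_force: [-0.2, -2.5, 1.0]
finger_gap: 0.0136
23.025 [0.439 0.159 0.094] yaw [-3.084 -0.14   3.078] F [-0.189 -2.464  0.953] T [0.105 0.097 0.021] gap 0.01361126299085045 j [ 0.215  0.08  -0.15   1.491 -0.018  0.276]
clock: 23.15
position: [0.4388, 0.1585, 0.0941]
tool_rot: [-3.083, -0.14, -3.083]
contact_force: [-1.9, -2.1, 2.1]
finger_gap: 0.0139
23.15 [0.439 0.159 0.094] yaw [-3.083 -0.14  -3.083] F [-1.877 -2.1    2.056] T [ 0.205 -0.058 -1.303] gap 0.013882084619471312 j [ 0.226  0.078 -0.152  1.488 -0.034  0.166]
```

```bash
python3 -m pendant '[[0,0,0,0.06]]'; python3 st.py; python3 -m pendant '[[0,0,0,-0.1],[0,0,0,0],[0,0,0,0],[0,0,0,0]]' 60; python3 st.py; python3 -m pendant '[[0,0,2,0],[0,0,2,0],[0,0,2,0],[0,0,2,0],[0,0,0,0]]'; python3 st.py
```

```text
clock: 23.28
position: [0.4396, 0.1584, 0.0943]
tool_rot: [-3.083, -0.138, -3.026]
contact_force: [-0.7, -2.6, 0.5]
finger_gap: 0.0139
23.275 [0.44  0.158 0.094] yaw [-3.083 -0.138 -3.026] F [-0.696 -2.595  0.491] T [ 0.219 -0.079 -1.343] gap 0.01390571887543518 j [ 0.231  0.077 -0.153  1.485 -0.042  0.115]
clock: 23.78
position: [0.4406, 0.1588, 0.0939]
tool_rot: [-3.084, -0.136, -3.126]
contact_force: [0.2, 0.2, 0.2]
finger_gap: 0.051
23.775 [0.441 0.159 0.094] yaw [-3.084 -0.136 -3.126] F [0.181 0.158 0.182] T [ 0.047 -0.153  0.009] gap 0.0510105696809115 j [ 0.222  0.08  -0.15   1.486 -0.029  0.204]
clock: 24.4
position: [0.44, 0.1592, 0.1755]
tool_rot: [-3.084, -0.137, -3.122]
contact_force: [-0.6, -0.1, -0.7]
finger_gap: 0.0516
24.4 [0.44  0.159 0.175] yaw [-3.084 -0.137 -3.122] F [-0.628 -0.116 -0.705] T [ 0.11  -0.113  0.017] gap 0.05164163633960333 j [ 0.223  0.058 -0.011  1.648 -0.029  0.201]
```

```bash
python3 meas.py 7 zero,440,159,34,104,120 A,630,190,40,46,54 B,664,58,40,46,54 clamp,439,-217,34,86,98; python3 -c "
from h import *
crop('side7',300,180,420,290,6,'c13')"
```

```text
top zero 78 [431.2 158.1] [14.8 31.5] 88.9 z 115.2609219426883
top A 157 [630.4 189.3] [36.5 34.2] 16.7 z 50.368756655527044
top B 160 [664.1  57.2] [35.3 36.2] 77.4 z 50.32023114538336
top clamp 115 [ 438.8 -219.1] [47.7 14.8] 0.1 z 93.91603748496077
side zero 118 [439.9 160.6] [15.5 49.4] 87.3 z 114.16334931374948
side A 132 [629.5 190.7] [35.7 37.4] 19.6 z 49.783562903350116
side B 113 [663.6  60.7] [38.2 35.9] 75.2 z 50.246020390618874
side clamp 3 [ 414.3 -217.3] [0.1 3.4] 12.3 z 92.57648316143491
```

View pics/c13.png

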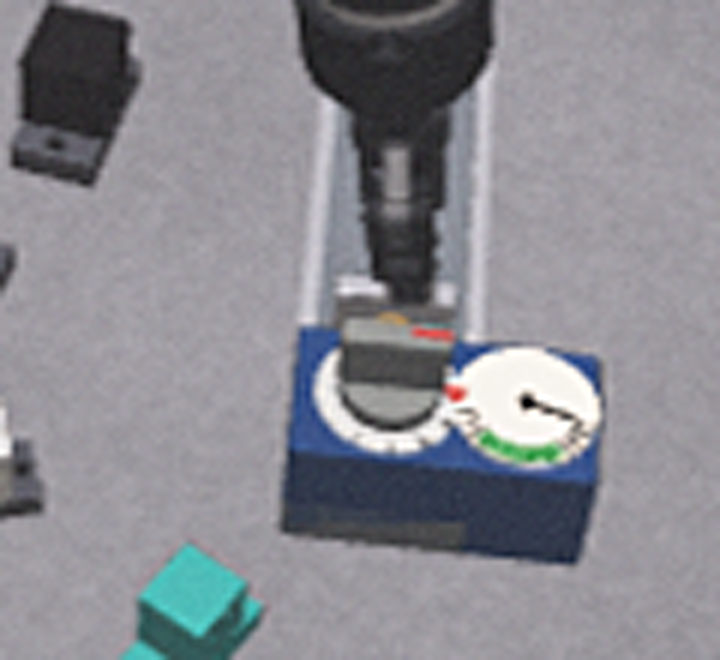

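View pics/top7.png

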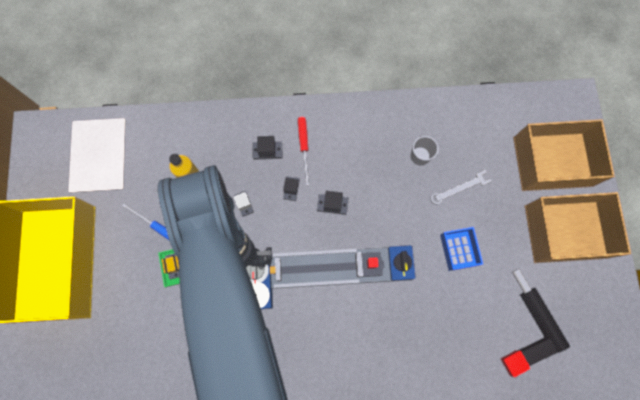

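```bash
python3 -m pendant '[[2.4,0.4,0,-0.16],[2.4,0.4,0,-0.16],[2.4,0.4,0,-0.16],[2.4,0.4,0,-0.16]]' 72; python3 st.py;python3 -m pendant '[[2.4,0.4,0,-0.16],[2.4,0.4,0,-0.16],[2.4,0.4,0,-0.16],[2,0.4,0,-0.16],[0,0,0,0]]' 72; python3 st.py
```

```text
clock: 25.0
position: [0.5332, 0.1755, 0.1677]
tool_rot: [-3.078, -0.149, 2.503]
contact_force: [0.3, 0.8, -0.0]
finger_gap: 0.0615
25.0 [0.533 0.176 0.168] yaw [-3.078 -0.149  2.503] F [ 0.289  0.777 -0.015] T [-0.053 -0.16  -0.035] gap 0.06152926545500508 j [0.163 0.298 0.246 1.668 0.062 0.793]
clock: 25.62
position: [0.6254, 0.1909, 0.157]
tool_rot: [-3.064, -0.154, 1.84]
contact_force: [0.6, 0.2, 0.5]
finger_gap: 0.0616
25.625 [0.625 0.191 0.157] yaw [-3.064 -0.154  1.84 ] F [0.574 0.161 0.524] T [-0.099 -0.087  0.002] gap 0.06157571161823363 j [0.126 0.49  0.473 1.654 0.14  1.414]
```

```bash
python3 -m pendant '[[0.2,0,-1,0.03],[0.1,0,-1,0.02],[0,0,-1,0],[0,0,-1,0],[0,0,-1,0]]' 80; python3 st.py;python3 -m pendant '[[0,0,-1,0],[0,0,-1,0]]'; python3 st.py
```

```text
clock: 26.25
position: [0.6257, 0.1911, 0.1021]
tool_rot: [-3.06, -0.155, 1.899]
contact_force: [0.3, 0.1, 0.2]
finger_gap: 0.0685
26.25 [0.626 0.191 0.102] yaw [-3.06  -0.155  1.899] F [0.296 0.079 0.233] T [-0.101 -0.068 -0.035] gap 0.06851953669524846 j [0.129 0.51  0.391 1.564 0.135 1.358]
clock: 26.5
position: [0.6256, 0.1912, 0.0807]
tool_rot: [-3.06, -0.155, 1.899]
contact_force: [-0.5, -0.6, 0.0]
finger_gap: 0.0684
26.5 [0.626 0.191 0.081] yaw [-3.06  -0.155  1.899] F [-0.504 -0.64   0.031] T [-0.154 -0.136 -0.006] gap 0.06841743249252233 j [0.129 0.516 0.356 1.523 0.135 1.358]
```

```bash
python3 -m pendant '[[0.2,0.1,-1,0],[0,0,-1,0],[0,0,-1,0],[0,0,-1,0]]' 80; python3 st.py;python3 -m pendant '[[0,0,-1,0],[0,0,-0.5,0],[0,0,0,0]]'; python3 st.py; python3 - <<'E'
from h import *
grab('side','s8');crop('s8',240,190,360,300,6,'c14')
E
```

```text
clock: 27.0
position: [0.6279, 0.1922, 0.038]
tool_rot: [-3.06, -0.155, 1.899]
contact_force: [-0.4, 0.1, 0.5]
finger_gap: 0.0681
27.0 [0.628 0.192 0.038] yaw [-3.06  -0.155  1.899] F [-0.381  0.081  0.503] T [-0.094 -0.157 -0.045] gap 0.06811025837211343 j [0.13  0.54  0.304 1.446 0.135 1.359]
clock: 27.38
position: [0.627, 0.192, 0.0205]
tool_rot: [-3.058, -0.155, 1.898]
contact_force: [0.2, 0.4, 0.1]
finger_gap: 0.0685
27.375 [0.627 0.192 0.021] yaw [-3.058 -0.155  1.898] F [0.155 0.36  0.138] T [-0.119 -0.137 -0.013] gap 0.06847066478733106 j [0.13  0.55  0.283 1.417 0.135 1.359]
```

View pics/c14.png

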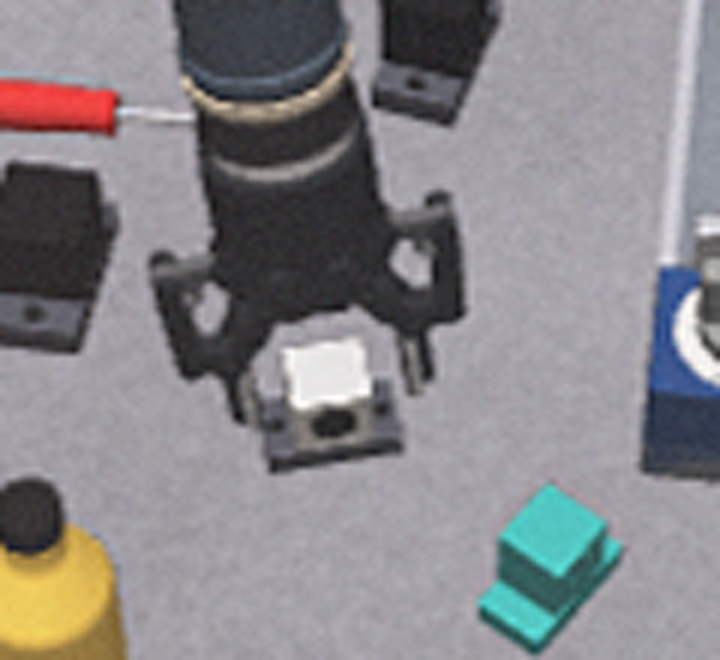

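```bash
python3 -m pendant '[[0,0,0.6,0],[0,0,0,0]]'; python3 st.py; python3 -m pendant '[[0,0,0,0],[0,0,0,0],[0,0,0,0],[0,0,0,0],[0,0,0,0]]' 0 40; python3 st.py
```

```text
clock: 27.68
position: [0.628, 0.1922, 0.0285]
tool_rot: [-3.06, -0.155, 1.899]
contact_force: [0.4, 0.2, 0.3]
finger_gap: 0.0684
27.675 [0.628 0.192 0.028] yaw [-3.06  -0.155  1.899] F [0.362 0.227 0.32 ] T [-0.161 -0.198 -0.05 ] gap 0.06835299121071299 j [0.13  0.545 0.292 1.429 0.135 1.359]
clock: 28.3
position: [0.629, 0.1922, 0.0299]
tool_rot: [-3.063, -0.154, 1.899]
contact_force: [-0.7, -0.1, 0.5]
finger_gap: 0.0357
28.3 [0.629 0.192 0.03 ] yaw [-3.063 -0.154  1.899] F [-0.716 -0.135  0.45 ] T [-0.115 -0.15   0.031] gap 0.035719072872749766 j [0.13  0.544 0.294 1.429 0.135 1.359]
```

```bash
python3 -m pendant '[[0,0,1.5,0],[0,0,2.5,0],[0,0,3,0],[0,0,3,0],[0,0,3,0]]'; python3 st.py; python3 -m pendant '[[-1.9,-1.2,0.3,-0.0325],[-1.9,-1.2,0.3,-0.0325],[-1.9,-1.2,0.3,-0.0325],[-1.9,-1.2,0.3,-0.0325],[-1.9,-1.2,0.3,-0.0325]]'; python3 st.py
```

```text
clock: 28.92
position: [0.6245, 0.1916, 0.1605]
tool_rot: [-3.052, -0.156, 1.898]
contact_force: [-0.5, 0.4, -1.6]
finger_gap: 0.0356
28.925 [0.625 0.192 0.161] yaw [-3.052 -0.156  1.898] F [-0.462  0.398 -1.558] T [-0.169 -0.19  -0.041] gap 0.035646929998479966 j [0.13  0.514 0.512 1.688 0.134 1.359]
clock: 29.55
position: [0.5299, 0.1312, 0.1834]
tool_rot: [-3.062, -0.154, 1.733]
contact_force: [0.3, -0.6, -1.3]
finger_gap: 0.0355
29.55 [0.53  0.131 0.183] yaw [-3.062 -0.154  1.733] F [ 0.285 -0.596 -1.266] T [-0.201 -0.235 -0.014] gap 0.03546571470525826 j [0.037 0.187 0.145 1.628 0.142 1.432]
```

```bash
python3 -m pendant '[[-1.9,-1.2,0,-0.0325],[-1.9,-1.2,0,-0.0325],[-1.9,-1.2,0,-0.0325],[-1.9,-1.2,0,-0.0325],[-1.3,-0.9,0,-0.0325]]'; python3 -m pendant '[[0,0,-2,0],[0,0,-2,0],[0,0,-2,0],[0,0,0,0]]'; python3 st.py
```

```text
clock: 30.18
position: [0.4372, 0.0723, 0.1881]
tool_rot: [-3.066, -0.153, 1.566]
contact_force: [1.0, -0.5, -1.3]
finger_gap: 0.0356
clock: 30.68
position: [0.4364, 0.0714, 0.1308]
tool_rot: [-3.071, -0.152, 1.565]
contact_force: [-0.5, -0.4, -1.2]
finger_gap: 0.0357
30.675 [0.436 0.071 0.131] yaw [-3.071 -0.152  1.565] F [-0.5   -0.397 -1.243] T [-0.173 -0.028  0.06 ] gap 0.035737673657618735 j [-0.094 -0.097 -0.252  1.5    0.144  1.471]
```

```bash
python3 -m pendant '[[0.3,0.2,-2,0.005],[0,0,-1,0],[0,0,0,0]]'; python3 st.py;  python3 meas.py 9 A,438,72,45,105,140 foot,440,72,60,74,105; python3 -c "
from h import *
crop('side9',300,150,420,260,6,'c15');crop('top9',250,220,350,310,7,'c16')"
```

```text
clock: 31.05
position: [0.4411, 0.0734, 0.1041]
tool_rot: [-3.076, -0.151, 1.571]
contact_force: [1.0, -0.8, -1.0]
finger_gap: 0.0356
31.05 [0.441 0.073 0.104] yaw [-3.076 -0.151  1.571] F [ 0.956 -0.836 -0.966] T [-0.209 -0.058  0.035] gap 0.03559681255894412 j [-0.089 -0.08  -0.289  1.441  0.145  1.471]
top A none
top foot 2 [437.2 130.5] [3.4 0. ] -138.0 z 74.86966731522637
side A 254 [441.9  71.5] [38.5 62.3] 88.4 z 123.9167462636851
side foot 184 [440.8  72.1] [38.6 63.9] 87.3 z 88.42171982246103
```

View pics/c15.png

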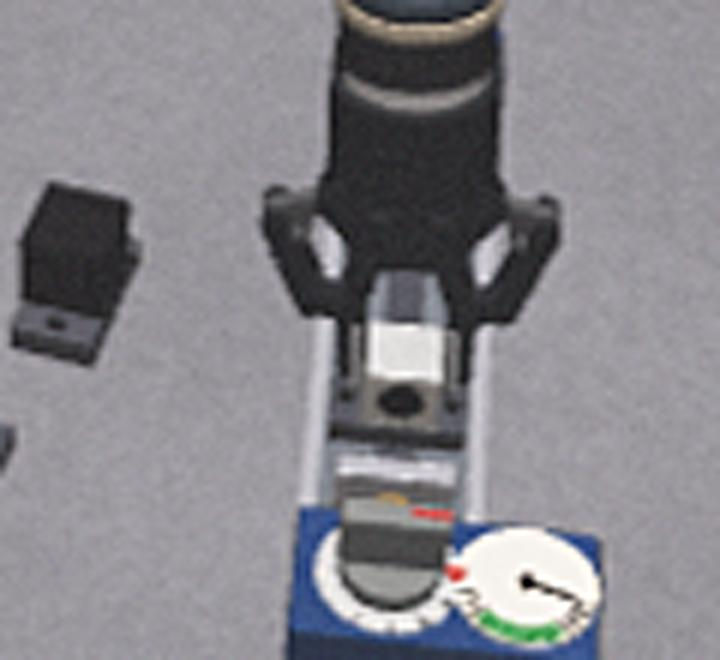

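View pics/c16.png

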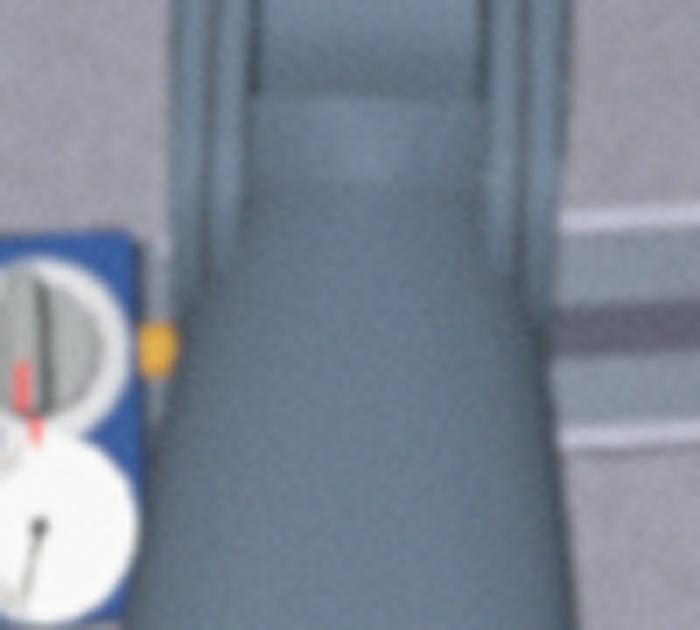

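```bash
python3 -m pendant '[[0,0,-1,0],[0,0,-1,0],[0,0,0,0]]'; python3 st.py; 
```

```text
clock: 31.52
position: [0.4425, 0.0732, 0.0847]
tool_rot: [-3.08, -0.151, 1.571]
contact_force: [-0.6, -0.1, -2.5]
finger_gap: 0.0358
31.525 [0.442 0.073 0.085] yaw [-3.08  -0.151  1.571] F [-0.62  -0.145 -2.523] T [-0.246 -0.061  0.007] gap 0.03575458961716655 j [-0.089 -0.071 -0.32   1.398  0.145  1.471]
```

```bash
python3 -m pendant '[[-0.2,0,-0.8,0],[0,0,-0.7,0],[0,0,0,0]]'; python3 st.py; 
```

```text
clock: 31.9
position: [0.44, 0.0732, 0.0683]
tool_rot: [-3.079, -0.151, 1.571]
contact_force: [-0.1, -0.2, -1.6]
finger_gap: 0.0356
31.9 [0.44  0.073 0.068] yaw [-3.079 -0.151  1.571] F [-0.062 -0.153 -1.586] T [-0.164 -0.05  -0.001] gap 0.035638926611823836 j [-0.09  -0.067 -0.349  1.365  0.145  1.471]
```

```bash
python3 -m pendant '[[0,0,-0.4,0],[0,0,-0.2,0]]'; python3 st.py; python3 -m pendant '[[0,0,-0.2,0],[0,0,0,0]]'; python3 st.py
```

```text
clock: 32.15
position: [0.4403, 0.0732, 0.0622]
tool_rot: [-3.08, -0.151, 1.571]
contact_force: [0.4, -0.6, -0.8]
finger_gap: 0.0361
32.15 [0.44  0.073 0.062] yaw [-3.08  -0.151  1.571] F [ 0.378 -0.576 -0.801] T [-0.223 -0.055 -0.024] gap 0.0360626956712682 j [-0.09  -0.063 -0.358  1.352  0.145  1.471]
clock: 32.4
position: [0.4404, 0.0732, 0.0601]
tool_rot: [-3.08, -0.151, 1.571]
contact_force: [0.5, -0.6, -2.4]
finger_gap: 0.0356
32.4 [0.44  0.073 0.06 ] yaw [-3.08  -0.151  1.571] F [ 0.51  -0.617 -2.425] T [-0.228 -0.051  0.022] gap 0.035631541792130586 j [-0.09  -0.061 -0.361  1.347  0.145  1.471]
```

```bash
python3 -m pendant '[[0,0,-0.2,0],[0,0,0,0]]'; python3 st.py; python3 -m pendant '[[0,0,-0.3,0]]'; python3 st.py
```

```text
clock: 32.65
position: [0.4412, 0.0731, 0.0602]
tool_rot: [-3.082, -0.151, 1.571]
contact_force: [0.7, -0.1, -1.7]
finger_gap: 0.0356
32.65 [0.441 0.073 0.06 ] yaw [-3.082 -0.151  1.571] F [ 0.654 -0.139 -1.719] T [-0.194 -0.048  0.033] gap 0.03559406878597057 j [-0.09  -0.061 -0.361  1.346  0.145  1.471]
clock: 32.78
position: [0.442, 0.073, 0.0594]
tool_rot: [-3.084, -0.151, 1.571]
contact_force: [-3.5, -1.6, 18.9]
finger_gap: 0.0355
32.775 [0.442 0.073 0.059] yaw [-3.084 -0.151  1.571] F [-3.535 -1.574 18.858] T [0.035 1.545 0.174] gap 0.03545118632447789 j [-0.09  -0.061 -0.362  1.342  0.145  1.471]
```

```bash
python3 -m pendant '[[-0.1,0,0,0],[0,0,0,0],[0,0,0,0]]' 70; python3 st.py; python3 -m pendant '[[0,0,1,0],[0,0,2,0],[0,0,2.5,0],[0,0,2.5,0],[0,0,0,0]]'; python3 st.py;  python3 -m pendant '[[2,0,0,0],[2,0,0,0],[2,0,0,0],[2,0,0,0],[0,0,0,0]]'; python3 st.py; python3 meas.py 10 A,440,72,30,75,84 foot,440,72,60,41,48 B,664,58,40,46,54; python3 -c "
from h import *
crop('side10',300,150,420,260,6,'c17');crop('top10',250,220,350,310,7,'c18')"
```

```text
clock: 33.15
position: [0.4417, 0.073, 0.0596]
tool_rot: [-3.085, -0.151, 1.571]
contact_force: [-0.0, -0.5, 1.4]
finger_gap: 0.0601
33.15 [0.442 0.073 0.06 ] yaw [-3.085 -0.151  1.571] F [-0.02  -0.476  1.44 ] T [-0.094 -0.089  0.003] gap 0.06006948144977448 j [-0.09  -0.064 -0.364  1.341  0.145  1.471]
clock: 33.78
position: [0.4411, 0.0732, 0.1429]
tool_rot: [-3.085, -0.151, 1.571]
contact_force: [0.0, -0.6, -0.3]
finger_gap: 0.0596
33.775 [0.441 0.073 0.143] yaw [-3.085 -0.151  1.571] F [ 0.023 -0.55  -0.339] T [-0.194 -0.046 -0.006] gap 0.05962256005922958 j [-0.09  -0.102 -0.232  1.512  0.145  1.471]
clock: 34.4
position: [0.5209, 0.0733, 0.1378]
tool_rot: [-3.078, -0.151, 1.571]
contact_force: [-0.5, -0.1, -0.5]
finger_gap: 0.0601
34.4 [0.521 0.073 0.138] yaw [-3.078 -0.151  1.571] F [-0.502 -0.081 -0.498] T [-0.233 -0.08   0.002] gap 0.060053852797818594 j [-0.076  0.113 -0.027  1.507  0.146  1.485]
top A none
top foot none
top B none
side A 125 [441.3  71.8] [34.5 38. ] 2.8 z 79.96096690716347
side foot 29 [469.2  70.1] [34.8 12.9] 74.7 z 43.201351401077
side B 110 [663.5  59.1] [38.  35.4] 76.6 z 49.9744665120498
```

View pics/c17.png

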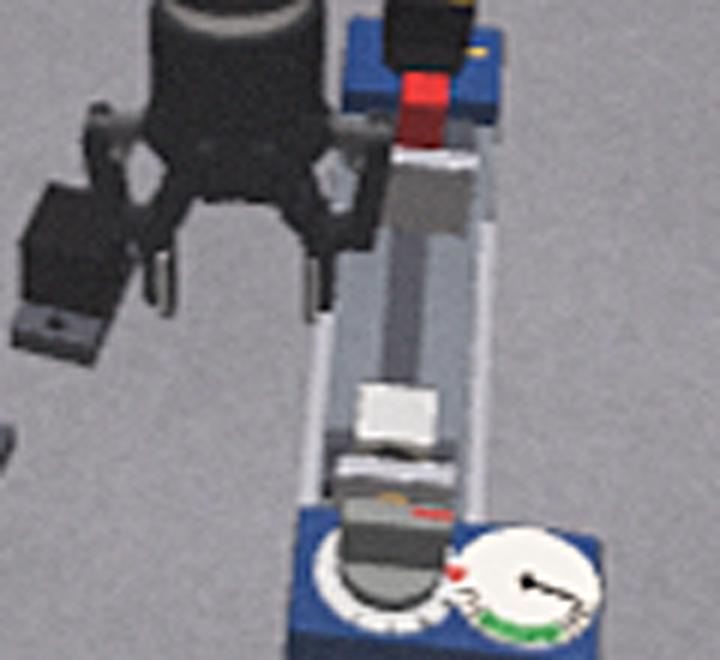

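View pics/side10.png

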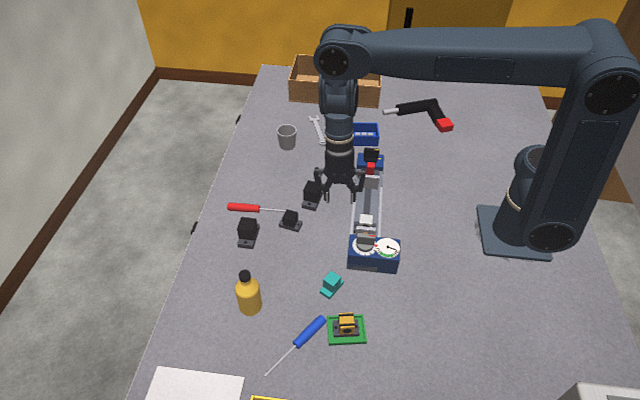

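```bash
python3 -m pendant '[[2,-0.1,0.1,-0.03],[2,-0.1,0.1,-0.03],[2,-0.2,0.1,-0.03],[2,-0.2,0.1,-0.03],[2,-0.2,0.1,-0.03]]' 80; python3 -m pendant '[[2,-0.2,0.1,-0.03],[2,-0.2,0.1,-0.03],[0,0,0,0]]' 80; python3 st.py
```

```text
clock: 35.12
position: [0.6157, 0.066, 0.1424]
tool_rot: [-3.071, -0.151, 1.415]
contact_force: [0.2, 0.7, 0.5]
finger_gap: 0.0684
clock: 35.5
position: [0.6545, 0.0619, 0.1438]
tool_rot: [-3.067, -0.151, 1.353]
contact_force: [0.2, 0.2, -0.5]
finger_gap: 0.0684
35.5 [0.655 0.062 0.144] yaw [-3.067 -0.151  1.353] F [ 0.18   0.248 -0.461] T [-0.219 -0.045  0.023] gap 0.06843842933451506 j [-0.084  0.441  0.382  1.566  0.159  1.694]
```

```bash
python3 -m pendant '[[0.8,0,-1.5,0],[0.1,0,-1.5,0],[0.1,0,-1.5,0],[0,0,-1.5,0],[0,0,0,0]]' 80; python3 st.py; python3 - <<'E'
from h import *
grab('side','s11');crop('s11',230,160,350,270,6,'c19')
E
python3 st.py
```

```text
clock: 36.12
position: [0.6605, 0.0625, 0.0772]
tool_rot: [-3.061, -0.15, 1.353]
contact_force: [0.0, -1.4, 0.5]
finger_gap: 0.0683
36.125 [0.661 0.062 0.077] yaw [-3.061 -0.15   1.353] F [ 0.029 -1.363  0.499] T [-0.184 -0.032  0.008] gap 0.06826363752669942 j [-0.083  0.48   0.301  1.454  0.159  1.695]
36.175 [0.661 0.062 0.078] yaw [-3.062 -0.15   1.353] F [0.063 0.113 0.672] T [-0.15  -0.011  0.062] gap 0.06880824107664006 j [-0.083  0.479  0.303  1.454  0.159  1.695]
```

View pics/c19.png

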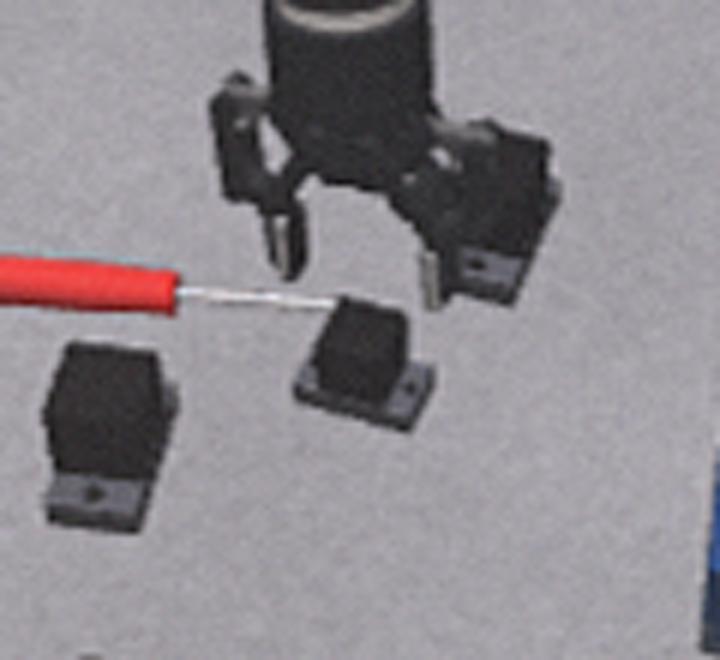

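```bash
python3 - <<'E'
from h import *
print(proj('side',[.661,.0625,.0775]),proj('side',[.6638,.0585,.05]),proj('side',[.6638,.0585,0.0]))
print(atz('side',286,210,.006),atz('side',277,209.5,.006),atz('top',307,184,.006))
E
python3 -m pendant '[[0.3,-0.1,-1.5,0],[0,0,-1.5,0],[0,0,0,0]]' 80; python3 st.py
```

```text
[290.46456072 209.15784852] [290.09044229 214.24024499] [290.69998209 225.03324404]
[0.68721104 0.00545411 0.006     ] [0.71534476 0.00704527 0.006     ] [0.67473858 0.01231911 0.006     ]
clock: 36.55
position: [0.6651, 0.0613, 0.0474]
tool_rot: [-3.064, -0.15, 1.354]
contact_force: [0.7, 0.1, -0.0]
finger_gap: 0.0683
36.55 [0.665 0.061 0.047] yaw [-3.064 -0.15   1.354] F [ 0.729  0.066 -0.017] T [-0.121 -0.008 -0.033] gap 0.0683099000688178 j [-0.084  0.501  0.27   1.398  0.159  1.694]
```

```bash
python3 -m pendant '[[-0.1,0,-1,0],[0,0,-0.7,0],[0,0,0,0]]' 80; python3 st.py;  python3 -m pendant '[[0,0,0,0],[0,0,0,0],[0,0,0,0],[0,0,0,0],[0,0,0,0]]' 0 40; python3 st.py
```

```text
clock: 36.92
position: [0.6643, 0.0613, 0.0296]
tool_rot: [-3.065, -0.15, 1.354]
contact_force: [-0.4, -0.2, 0.6]
finger_gap: 0.0681
36.925 [0.664 0.061 0.03 ] yaw [-3.065 -0.15   1.354] F [-0.37  -0.234  0.602] T [-0.141 -0.031  0.002] gap 0.06812098657262834 j [-0.084  0.507  0.243  1.364  0.159  1.693]
clock: 37.55
position: [0.6649, 0.0612, 0.0306]
tool_rot: [-3.067, -0.15, 1.354]
contact_force: [-0.3, 0.9, -2.0]
finger_gap: 0.0354
37.55 [0.665 0.061 0.031] yaw [-3.067 -0.15   1.354] F [-0.299  0.876 -2.002] T [-0.19  -0.08   0.035] gap 0.035424075121607265 j [-0.084  0.507  0.245  1.364  0.159  1.694]
```

```bash
python3 -m pendant '[[0,0,1.5,0],[0,0,2.5,0],[0,0,3,0],[0,0,3,0],[0,0,3,0]]'; python3 -m pendant '[[-2,-0.2,0.1,0.02],[-2,-0.2,0.1,0.02],[-2,-0.2,0.1,0.02],[-2,-0.2,0.1,0.02],[-2,-0.3,0.1,0.02]]'; python3 st.py;python3 -m pendant '[[-2,-0.3,0,0.02],[-2,-0.3,0,0.02],[-2,-0.2,0,0.02],[-2,-0.2,0,0.02],[-2,-0.2,0,0.02]]'; python3 st.py
```

```text
clock: 38.17
position: [0.6618, 0.0615, 0.1636]
tool_rot: [-3.06, -0.15, 1.353]
contact_force: [0.5, -0.1, -1.6]
finger_gap: 0.0358
clock: 38.8
position: [0.5638, 0.0501, 0.1801]
tool_rot: [-3.077, -0.151, 1.459]
contact_force: [-0.1, -0.2, -1.4]
finger_gap: 0.0356
38.8 [0.564 0.05  0.18 ] yaw [-3.077 -0.151  1.459] F [-0.115 -0.18  -1.377] T [-0.183 -0.08  -0.031] gap 0.03561995357395958 j [-0.115  0.202  0.158  1.592  0.151  1.558]
clock: 39.42
position: [0.4617, 0.0378, 0.187]
tool_rot: [-3.086, -0.151, 1.564]
contact_force: [-0.9, 0.4, -1.6]
finger_gap: 0.0355
39.425 [0.462 0.038 0.187] yaw [-3.086 -0.151  1.564] F [-0.94   0.374 -1.605] T [-0.21  -0.026 -0.034] gap 0.035497440790920216 j [-0.16  -0.055 -0.1    1.604  0.14   1.407]
```

```bash
python3 -m pendant '[[-1.5,-0.2,-1,0.007],[-0.3,-0.1,-2,0],[0,0,-2,0],[0,0,-2,0],[0,0,0,0]]'; python3 st.py; python3 meas.py 12 B,440,32,40,95,155 A,440,72,28,75,84 ; python3 st.py; python3 -c "
from h import *
crop('side12',300,150,420,260,6,'c20')"
```

```text
clock: 40.05
position: [0.4437, 0.0345, 0.1228]
tool_rot: [-3.097, -0.149, 1.573]
contact_force: [0.2, -0.0, -1.8]
finger_gap: 0.0353
40.05 [0.444 0.034 0.123] yaw [-3.097 -0.149  1.573] F [ 0.174 -0.02  -1.769] T [-0.159  0.021  0.041] gap 0.03529103573173332 j [-0.174 -0.102 -0.271  1.472  0.139  1.387]
top B none
top A 169 [441.9  70.6] [30.6 35.4] 87.4 z 80.13000493233633
side B 433 [444.8  33.7] [63.9 42. ] 1.3 z 131.67150743538377
side A 132 [441.4  75.6] [34.7 48.3] 1.9 z 79.38347574418518
40.15 [0.445 0.034 0.125] yaw [-3.101 -0.149  1.574] F [ 0.234 -0.721 -2.303] T [-0.169 -0.138 -0.051] gap 0.03576319819726954 j [-0.174 -0.102 -0.268  1.472  0.139  1.387]
```

View pics/c20.png

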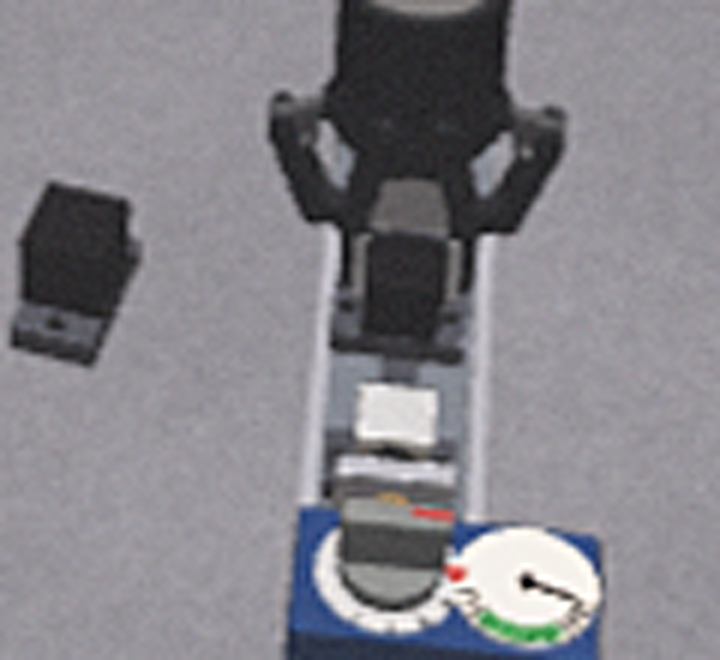

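```bash
python3 -m pendant '[[-0.4,0,-1,0],[0,0,-1,0],[0,0,-1,0],[0,0,-0.8,0],[0,0,0,0]]'; python3 st.py
```

```text
clock: 40.78
position: [0.4422, 0.0341, 0.0861]
tool_rot: [-3.104, -0.148, 1.574]
contact_force: [-0.3, 0.3, -1.1]
finger_gap: 0.0356
40.775 [0.442 0.034 0.086] yaw [-3.104 -0.148  1.574] F [-0.253  0.34  -1.105] T [-0.182 -0.026  0.001] gap 0.03562944438689101 j [-0.175 -0.098 -0.341  1.391  0.139  1.385]
```

```bash
python3 -m pendant '[[-0.2,0,-0.8,0],[0,0,-0.7,0],[0,0,0,0]]'; python3 st.py
```

```text
clock: 41.15
position: [0.4401, 0.0341, 0.0701]
tool_rot: [-3.104, -0.148, 1.574]
contact_force: [0.6, 0.4, -2.1]
finger_gap: 0.0356
41.15 [0.44  0.034 0.07 ] yaw [-3.104 -0.148  1.574] F [ 0.604  0.374 -2.135] T [-0.133 -0.039  0.025] gap 0.03555351579240958 j [-0.176 -0.094 -0.37   1.359  0.139  1.384]
```

```bash
python3 -m pendant '[[0,0,-0.5,0],[0,0,-0.2,0]]'; python3 st.py; python3 -m pendant '[[0,0,-0.2,0],[0,0,0,0]]'; python3 st.py
```

```text
clock: 41.4
position: [0.4405, 0.034, 0.0631]
tool_rot: [-3.105, -0.148, 1.574]
contact_force: [-1.0, 0.4, -0.9]
finger_gap: 0.0356
41.4 [0.44  0.034 0.063] yaw [-3.105 -0.148  1.574] F [-0.984  0.425 -0.877] T [-0.16  -0.047  0.007] gap 0.035579025798433805 j [-0.176 -0.09  -0.38   1.343  0.139  1.384]
clock: 41.65
position: [0.4408, 0.034, 0.0612]
tool_rot: [-3.106, -0.148, 1.574]
contact_force: [-0.2, -0.5, -1.1]
finger_gap: 0.0359
41.65 [0.441 0.034 0.061] yaw [-3.106 -0.148  1.574] F [-0.244 -0.511 -1.11 ] T [-0.164  0.023  0.006] gap 0.03594439889430016 j [-0.176 -0.088 -0.383  1.339  0.139  1.384]
```

```bash
python3 -m pendant '[[0,0,-0.3,0]]'; python3 st.py; python3 -m pendant '[[0,0,0,0],[0,0,0,0],[0,0,0,0]]' 70; python3 st.py; python3 -m pendant '[[0,0,1,0],[0,0,2,0],[0,0,2.5,0],[0,0,2.5,0],[0,0,0,0]]'; python3 st.py;  python3 -m pendant '[[2,0,0.1,0],[2,0,0.1,0],[2,0,0.1,0],[2,0,0.1,0],[0,0,0,0]]'; python3 meas.py 13 B,440,32,26,77,84 A,440,72,24,77,84; python3 -c "
from h import *
crop('side13',300,150,420,260,6,'c21')"
```

```text
clock: 41.78
position: [0.4418, 0.034, 0.0599]
tool_rot: [-3.108, -0.148, 1.574]
contact_force: [-0.8, 0.2, 12.1]
finger_gap: 0.0352
41.775 [0.442 0.034 0.06 ] yaw [-3.108 -0.148  1.574] F [-0.771  0.242 12.085] T [ 0.215  0.598 -0.036] gap 0.035188681371982646 j [-0.176 -0.087 -0.384  1.334  0.14   1.385]
clock: 42.15
position: [0.4426, 0.0339, 0.0606]
tool_rot: [-3.11, -0.148, 1.575]
contact_force: [-1.0, -0.1, -0.4]
finger_gap: 0.0596
42.15 [0.443 0.034 0.061] yaw [-3.11  -0.148  1.575] F [-0.979 -0.059 -0.362] T [-0.092 -0.108  0.008] gap 0.0596018348184773 j [-0.176 -0.088 -0.383  1.333  0.14   1.384]
clock: 42.78
position: [0.4422, 0.0341, 0.1446]
tool_rot: [-3.11, -0.148, 1.575]
contact_force: [-0.8, -0.6, -0.2]
finger_gap: 0.0597
42.775 [0.442 0.034 0.145] yaw [-3.11  -0.148  1.575] F [-0.764 -0.633 -0.187] T [-0.124  0.03  -0.033] gap 0.05968527281090841 j [-0.176 -0.126 -0.249  1.505  0.14   1.384]
clock: 43.4
position: [0.5219, 0.0343, 0.1439]
tool_rot: [-3.104, -0.149, 1.574]
contact_force: [-0.5, -1.1, -1.1]
finger_gap: 0.0598
top B none
top A none
side B 114 [440.8  35.5] [35.3 43.1] 0.5 z 80.20207087577974
side A 116 [441.6  68.7] [34.5 40.2] 2.0 z 80.28233659651247
```

View pics/c21.png

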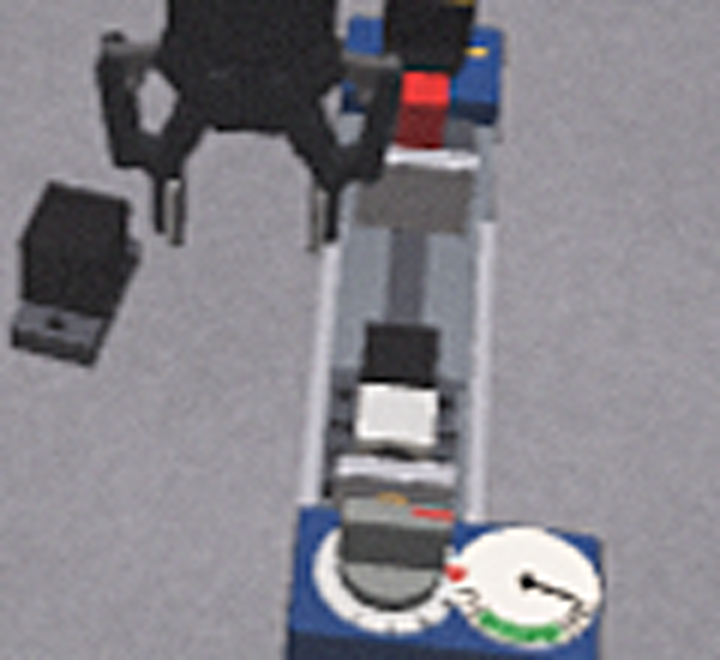

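```bash
python3 -m pendant '[[-0.9,-1.9,0.1,0],[-0.9,-1.9,0.1,0],[-0.9,-1.9,0.1,0],[-0.9,-1.9,0.1,0],[-0.9,-1.9,0.1,0]]' 70;  python3 -m pendant '[[-0.9,-1.9,0,0],[-0.9,-1.9,0,0],[-0.9,-1.9,0,0],[-0.9,-1.9,0,0],[0,0,0,0]]'; python3 st.py
```

```text
clock: 44.12
position: [0.469, -0.0607, 0.1475]
tool_rot: [-3.097, -0.15, 1.576]
contact_force: [-0.1, -0.4, -0.7]
finger_gap: 0.0593
clock: 44.75
position: [0.4264, -0.1379, 0.1466]
tool_rot: [-3.094, -0.151, 1.573]
contact_force: [-0.2, -0.3, 0.0]
finger_gap: 0.0601
44.75 [ 0.426 -0.138  0.147] yaw [-3.094 -0.151  1.573] F [-0.245 -0.3    0.041] T [-0.088 -0.043  0.002] gap 0.06005461426544746 j [-0.538 -0.039 -0.166  1.563  0.105  1.021]
```

```bash
python3 -m pendant '[[1.2,0.3,-1.5,0],[0,0,-2,0],[0,0,-2,0],[0,0,-1.5,0],[0,0,0,0]]';python3 st.py; python3 -m pendant '[[0,0,-0.7,0],[0,0,0,0]]'; python3 st.py
```

```text
clock: 45.38
position: [0.4399, -0.1299, 0.0707]
tool_rot: [-3.094, -0.155, 1.577]
contact_force: [-0.7, -0.6, 0.3]
finger_gap: 0.0599
45.375 [ 0.44  -0.13   0.071] yaw [-3.094 -0.155  1.577] F [-0.674 -0.629  0.268] T [-0.081  0.006 -0.048] gap 0.059866806348974594 j [-0.51   0.019 -0.261  1.409  0.11   1.044]
clock: 45.62
position: [0.4406, -0.1296, 0.0638]
tool_rot: [-3.095, -0.154, 1.578]
contact_force: [-0.2, -0.7, -0.2]
finger_gap: 0.0601
45.625 [ 0.441 -0.13   0.064] yaw [-3.095 -0.154  1.578] F [-0.228 -0.694 -0.232] T [-0.116 -0.029  0.023] gap 0.06005213284294332 j [-0.509  0.024 -0.27   1.394  0.111  1.044]
```

```bash
python3 -m pendant '[[0,-0.4,0.2,0],[0,0,0,0]]'; python3 -m pendant '[[0,0,0,0],[0,0,0,0],[0,0,0,0],[0,0,0,0]]' 0 40; python3 st.py; python3 -m pendant '[[0,1.5,0,0],[0,1.5,0,0],[0,1.5,0,0]]'; python3 st.py
```

```text
clock: 45.88
position: [0.4415, -0.1345, 0.0671]
tool_rot: [-3.097, -0.153, 1.578]
contact_force: [-0.5, 0.2, 0.0]
finger_gap: 0.06
clock: 46.38
position: [0.439, -0.1351, 0.0682]
tool_rot: [-3.092, -0.152, 1.575]
contact_force: [-2.9, -0.1, -0.8]
finger_gap: 0.0241
46.375 [ 0.439 -0.135  0.068] yaw [-3.092 -0.152  1.575] F [-2.902 -0.068 -0.796] T [-0.197 -0.599 -0.171] gap 0.024077176167648207 j [-0.519  0.024 -0.261  1.405  0.106  1.037]
clock: 46.75
position: [0.4392, -0.0992, 0.0682]
tool_rot: [-3.092, -0.13, 1.574]
contact_force: [-3.8, -8.4, -0.5]
finger_gap: 0.0241
46.75 [ 0.439 -0.099  0.068] yaw [-3.092 -0.13   1.574] F [-3.835 -8.417 -0.46 ] T [-1.007 -0.471  0.638] gap 0.024141399505645453 j [-0.44  -0.019 -0.301  1.39   0.096  1.119]
```

```bash
python3 -m pendant '[[0,1.5,0,0],[0,1.5,0,0],[0,1.5,0,0],[0,1.2,0,0],[0,0.8,0,0]]'; python3 st.py
```

```text
clock: 47.38
position: [0.4394, -0.0474, 0.0681]
tool_rot: [-3.091, -0.094, 1.57]
contact_force: [-3.4, -7.9, -0.4]
finger_gap: 0.0242
47.375 [ 0.439 -0.047  0.068] yaw [-3.091 -0.094  1.57 ] F [-3.432 -7.917 -0.373] T [-1.446 -0.393 -0.125] gap 0.02417983770386265 j [-0.313 -0.064 -0.343  1.37   0.074  1.253]
```

```bash
python3 -m pendant '[[0,0.8,0,0],[0,0.8,0,0],[0,0.8,0,0]]'; python3 st.py; python3 - <<'E'
from h import *
grab('side','s14');crop('s14',300,150,420,260,6,'c22')
E
python3 st.py
```

```text
clock: 47.75
position: [0.4394, -0.0308, 0.0681]
tool_rot: [-3.091, -0.075, 1.568]
contact_force: [-3.0, -6.8, -0.9]
finger_gap: 0.0244
47.75 [ 0.439 -0.031  0.068] yaw [-3.091 -0.075  1.568] F [-3.031 -6.829 -0.927] T [-1.119 -0.451  0.234] gap 0.024415918021539463 j [-0.265 -0.076 -0.352  1.363  0.059  1.304]
47.8 [ 0.439 -0.03   0.068] yaw [-3.091 -0.076  1.569] F [-2.246 -6.317 -0.204] T [-0.909 -0.48   0.094] gap 0.02426399733349421 j [-0.264 -0.076 -0.352  1.363  0.06   1.305]
```

View pics/c22.png

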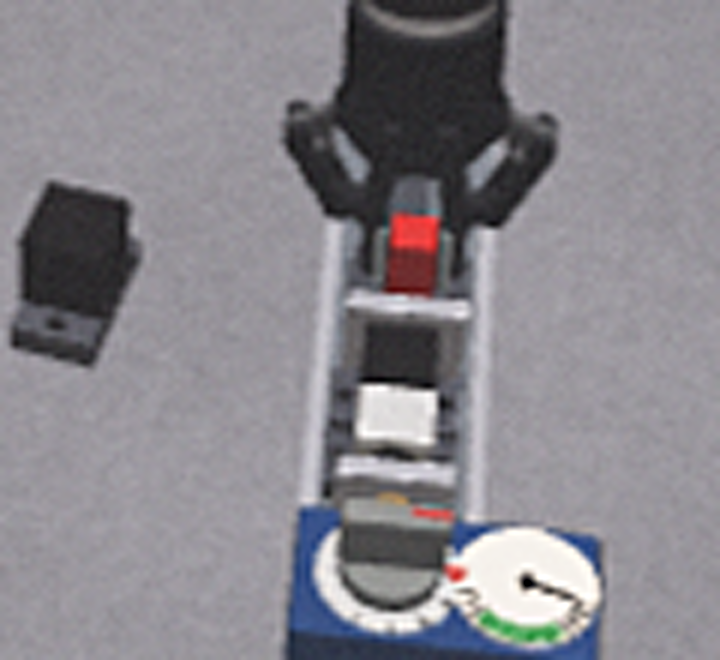

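```bash
python3 -m pendant '[[0,0.7,0,0],[0,0.7,0,0],[0,0.7,0,0]]'; python3 st.py; python3 -m pendant '[[0,0.6,0,0],[0,0.6,0,0]]'; python3 st.py
```

```text
clock: 48.18
position: [0.4395, -0.0174, 0.0681]
tool_rot: [-3.09, -0.054, 1.566]
contact_force: [-3.2, -9.9, -0.2]
finger_gap: 0.0242
48.175 [ 0.439 -0.017  0.068] yaw [-3.09  -0.054  1.566] F [-3.226 -9.869 -0.203] T [-1.59  -0.384  0.183] gap 0.02417248681812135 j [-0.222 -0.083 -0.358  1.358  0.041  1.35 ]
clock: 48.42
position: [0.4395, -0.012, 0.0682]
tool_rot: [-3.09, -0.036, 1.565]
contact_force: [-4.4, -10.1, -0.1]
finger_gap: 0.0242
48.425 [ 0.44  -0.012  0.068] yaw [-3.09  -0.036  1.565] F [ -4.357 -10.051  -0.087] T [-1.648 -0.451  0.273] gap 0.02420642054014781 j [-0.199 -0.086 -0.36   1.354  0.026  1.376]
```

```bash
python3 -m pendant '[[0,0.6,0,0],[0,0.6,0,0]]'; python3 st.py; cat > look.py <<'E'
from h import *
import sys
t=sys.argv[1]
grab('side','s'+t);crop('s'+t,345,185,410,285,8,'c'+t)
E
python3 look.py 15
```

```text
clock: 48.68
position: [0.4395, -0.0081, 0.0682]
tool_rot: [-3.09, -0.016, 1.563]
contact_force: [-3.2, -11.4, -0.9]
finger_gap: 0.0243
48.675 [ 0.44  -0.008  0.068] yaw [-3.09  -0.016  1.563] F [ -3.22  -11.406  -0.937] T [-2.264 -0.465  0.243] gap 0.02432313642905425 j [-0.176 -0.088 -0.361  1.351  0.007  1.402]
```

View pics/c15.png

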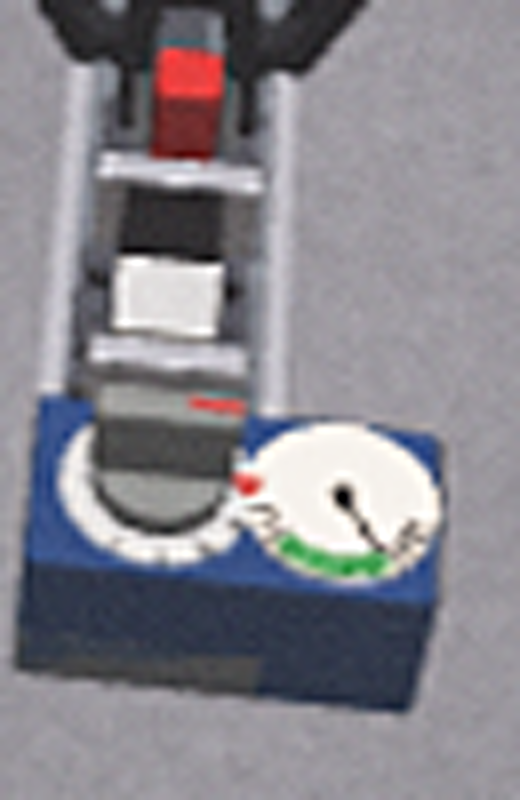

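The row is closed up and the needle has reached about (392,254), just short of the green band. I'll advance a little more.

```bash
python3 -m pendant '[[0,0.6,0,0],[0,0.6,0,0]]'; python3 st.py; python3 look.py 16
```

```text
clock: 48.98
position: [0.4395, -0.0053, 0.0682]
tool_rot: [-3.089, 0.008, 1.56]
contact_force: [-3.5, -14.3, -1.1]
finger_gap: 0.0245
48.975 [ 0.44  -0.005  0.068] yaw [-3.089  0.008  1.56 ] F [ -3.469 -14.277  -1.055] T [-2.479 -0.452  0.368] gap 0.024457535835198847 j [-0.153 -0.089 -0.362  1.348 -0.016  1.429]
```

View pics/c16.png

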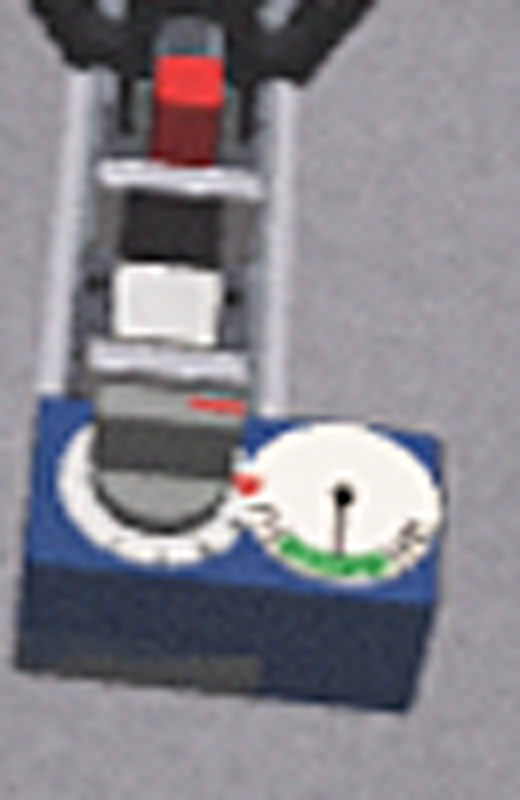

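The needle now stands mid-green at about (387,254). Release the post and recheck.

```bash
python3 -m pendant '[[0,0,0,0]]'; python3 -m pendant '[[0,0,0,0],[0,0,0,0],[0,0,0,0]]' 70; python3 st.py; python3 -m pendant '[[0,0,1,0],[0,0,2,0],[0,0,2.5,0],[0,0,2,0],[0,0,0,0]]'; python3 st.py; python3 look.py 17
```

```text
clock: 49.15
position: [0.4395, -0.0051, 0.0682]
tool_rot: [-3.089, 0.008, 1.561]
contact_force: [-2.8, 2.7, -0.7]
finger_gap: 0.0245
clock: 49.52
position: [0.4396, -0.0046, 0.0682]
tool_rot: [-3.09, 0.008, 1.562]
contact_force: [0.0, 0.8, -0.4]
finger_gap: 0.0598
49.525 [ 0.44  -0.005  0.068] yaw [-3.09   0.008  1.562] F [ 0.004  0.76  -0.443] T [ 0.021 -0.086  0.029] gap 0.059764244317058644 j [-0.152 -0.089 -0.362  1.348 -0.015  1.428]
clock: 50.15
position: [0.4398, -0.0042, 0.1478]
tool_rot: [-3.091, 0.008, 1.562]
contact_force: [0.4, 0.6, 0.1]
finger_gap: 0.0594
50.15 [ 0.44  -0.004  0.148] yaw [-3.091  0.008  1.562] F [0.438 0.555 0.101] T [-0.015 -0.076  0.021] gap 0.05941309805832376 j [-0.151 -0.121 -0.232  1.509 -0.015  1.428]
```

View pics/c17.png

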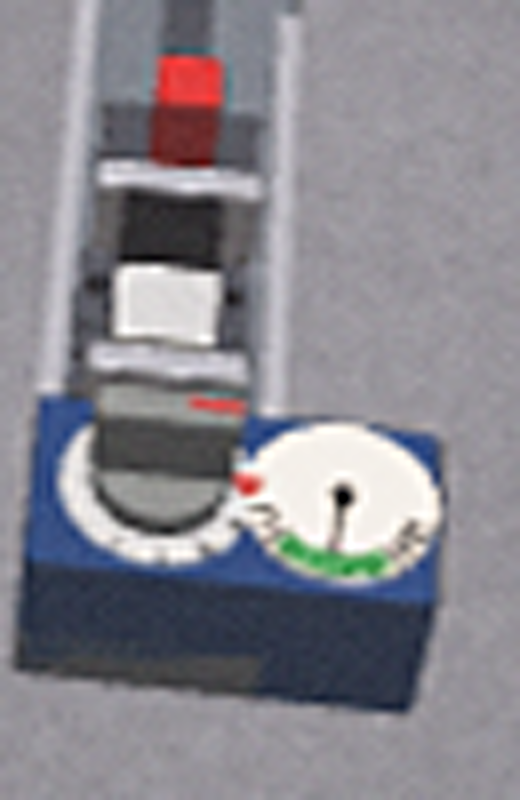

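```bash
python3 -m pendant '[[0,-2.1,0.2,0.158],[0,-2.1,0.2,0.158],[0,-2.1,0.2,0.158],[0,-2.1,0.2,0.158],[0,-2.1,0.2,0.158]]' 60;  python3 -m pendant '[[0,-2.1,0.1,0.158],[0,-2.1,0,0.158],[0,-2.1,0,0.158],[0,-2.1,0,0.158],[0,-2.1,0,0.158]]'; python3 st.py; python3 meas.py 18 clamp,438.5,-218,34,86,98
```

```text
clock: 50.82
position: [0.436, -0.1098, 0.1511]
tool_rot: [-3.083, 0.001, 2.382]
contact_force: [-0.3, 0.2, 0.1]
finger_gap: 0.051
clock: 51.45
position: [0.4324, -0.2163, 0.1453]
tool_rot: [-3.085, -0.01, -3.084]
contact_force: [0.8, 0.2, -0.6]
finger_gap: 0.0512
51.45 [ 0.432 -0.216  0.145] yaw [-3.085 -0.01  -3.084] F [ 0.806  0.23  -0.627] T [ 0.079 -0.013  0.047] gap 0.051194294557870695 j [-0.569 -0.085 -0.204  1.427 -0.051 -0.627]
top clamp none
side clamp 68 [ 437.7 -219.1] [21.6 49.1] 84.9 z 92.19965789911208
```

```bash
python3 -m pendant '[[0.5,-0.2,-1.5,-0.05],[0,0,-1.5,0],[0,0,-1.5,0],[0,0,0,0]]';python3 st.py
```

```text
clock: 52.05
position: [0.4355, -0.2164, 0.0956]
tool_rot: [-3.089, -0.014, 3.137]
contact_force: [-1.1, -0.2, -0.6]
finger_gap: 0.0512
52.05 [ 0.435 -0.216  0.096] yaw [-3.089 -0.014  3.137] F [-1.121 -0.187 -0.619] T [ 0.062  0.02  -0.007] gap 0.05116748847095217 j [-0.565 -0.052 -0.271  1.335 -0.052 -0.561]
```

```bash
python3 -m pendant '[[0.3,-0.3,-1,0],[0,0,-1.2,0],[0,0,0,0]]';python3 st.py; python3 -m pendant '[[0,0,0,0],[0,0,0,0],[0,0,0,0],[0,0,0,0]]' 0 30;python3 st.py
```

```text
clock: 52.42
position: [0.439, -0.2195, 0.0727]
tool_rot: [-3.088, -0.013, 3.137]
contact_force: [-0.2, -0.0, -0.4]
finger_gap: 0.0514
52.425 [ 0.439 -0.219  0.073] yaw [-3.088 -0.013  3.137] F [-0.157 -0.031 -0.397] T [ 0.049  0.007 -0.022] gap 0.05138692225387927 j [-0.567 -0.029 -0.296  1.286 -0.052 -0.563]
clock: 52.92
position: [0.4393, -0.219, 0.0733]
tool_rot: [-3.09, -0.012, 3.137]
contact_force: [-0.5, -0.8, -0.4]
finger_gap: 0.0137
52.925 [ 0.439 -0.219  0.073] yaw [-3.09  -0.012  3.137] F [-0.503 -0.756 -0.421] T [ 0.313 -0.017  0.019] gap 0.013694698543382112 j [-0.567 -0.03  -0.295  1.288 -0.05  -0.563]
```

Gripped the bar. Turn clockwise about 1.4 rad, watching torque.

```bash
python3 -m pendant '[[0,0,0,-0.15],[0,0,0,-0.15],[0,0,0,-0.15],[0,0,0,-0.15]]';python3 st.py; python3 -m pendant '[[0,0,0,-0.15],[0,0,0,-0.15],[0,0,0,-0.15],[0,0,0,-0.12]]';python3 st.py
```

```text
clock: 53.42
position: [0.4391, -0.2187, 0.0733]
tool_rot: [-3.09, -0.012, 2.519]
contact_force: [-1.0, 0.5, -0.1]
finger_gap: 0.0133
53.425 [ 0.439 -0.219  0.073] yaw [-3.09  -0.012  2.519] F [-1.018  0.544 -0.082] T [ 0.496 -0.079  0.034] gap 0.013275232003478271 j [-0.566  0.006 -0.26   1.32  -0.051  0.057]
clock: 53.92
position: [0.4391, -0.2184, 0.0733]
tool_rot: [-3.091, -0.013, 1.93]
contact_force: [-0.4, 0.7, -0.7]
finger_gap: 0.0136
53.925 [ 0.439 -0.218  0.073] yaw [-3.091 -0.013  1.93 ] F [-0.421  0.692 -0.674] T [ 0.302 -0.153  0.063] gap 0.01360881084985886 j [-0.577  0.032 -0.234  1.346 -0.033  0.635]
```

```bash
python3 -m pendant '[[0,0,0,-0.1]]';python3 st.py; python3 -m pendant '[[0,0,0,-0.08]]';python3 st.py; python3 -m pendant '[[0,0,0,-0.08]]';python3 st.py
```

```text
clock: 54.05
position: [0.4391, -0.2183, 0.0733]
tool_rot: [-3.091, -0.013, 1.826]
contact_force: [-1.3, 0.8, -0.9]
finger_gap: 0.0139
54.05 [ 0.439 -0.218  0.073] yaw [-3.091 -0.013  1.826] F [-1.274  0.793 -0.892] T [ 0.26  -0.194  0.073] gap 0.013872095916904957 j [-0.58   0.035 -0.231  1.349 -0.029  0.736]
clock: 54.18
position: [0.4392, -0.2183, 0.0733]
tool_rot: [-3.091, -0.013, 1.744]
contact_force: [-1.9, 0.5, -0.2]
finger_gap: 0.0138
54.175 [ 0.439 -0.218  0.073] yaw [-3.091 -0.013  1.744] F [-1.895  0.548 -0.233] T [ 0.286 -0.22   0.062] gap 0.01377670224786785 j [-0.582  0.037 -0.229  1.351 -0.025  0.816]
clock: 54.3
position: [0.4393, -0.2185, 0.0734]
tool_rot: [-3.091, -0.012, 1.663]
contact_force: [-1.7, 1.2, -0.2]
finger_gap: 0.0136
54.3 [ 0.439 -0.219  0.073] yaw [-3.091 -0.012  1.663] F [-1.68   1.226 -0.18 ] T [ 0.482 -0.253  1.059] gap 0.013605869862787076 j [-0.584  0.038 -0.227  1.353 -0.022  0.894]
```

```bash
python3 -m pendant '[[0,0,0,-0.06]]';python3 st.py; python3 -m pendant '[[0,0,0,0],[0,0,0,0],[0,0,0,0]]' 60; python3 -m pendant '[[0,0,1,0],[0,0,2,0],[0,0,3,0],[0,0,3,0],[0,0,0,0]]';python3 st.py; python3 look.py 19; python3 meas.py 20 clamp,438.5,-218,34,86,98
```

```text
clock: 54.42
position: [0.4394, -0.2184, 0.0735]
tool_rot: [-3.091, -0.012, 1.608]
contact_force: [-2.0, 0.4, -0.6]
finger_gap: 0.0139
54.425 [ 0.439 -0.218  0.074] yaw [-3.091 -0.012  1.608] F [-1.967  0.431 -0.643] T [ 0.322 -0.165  2.161] gap 0.013927799094335091 j [-0.586  0.039 -0.226  1.354 -0.019  0.948]
clock: 54.8
position: [0.4399, -0.2193, 0.0741]
tool_rot: [-3.092, -0.01, 1.608]
contact_force: [0.5, -0.1, 0.1]
finger_gap: 0.0513
clock: 55.42
position: [0.44, -0.2195, 0.1696]
tool_rot: [-3.094, -0.009, 1.608]
contact_force: [0.4, -0.2, -0.3]
finger_gap: 0.0515
55.425 [ 0.44 -0.22  0.17] yaw [-3.094 -0.009  1.608] F [ 0.352 -0.178 -0.263] T [-0.002 -0.024  0.005] gap 0.0515168895257386 j [-0.586  0.006 -0.067  1.541 -0.021  0.948]
top clamp 74 [ 437.7 -212.5] [13.7 37.1] 9.9 z 94.16691781995905
side clamp 53 [ 437.7 -216.2] [14.4 51.7] 9.3 z 93.37821946214055
```

View pics/c19.png

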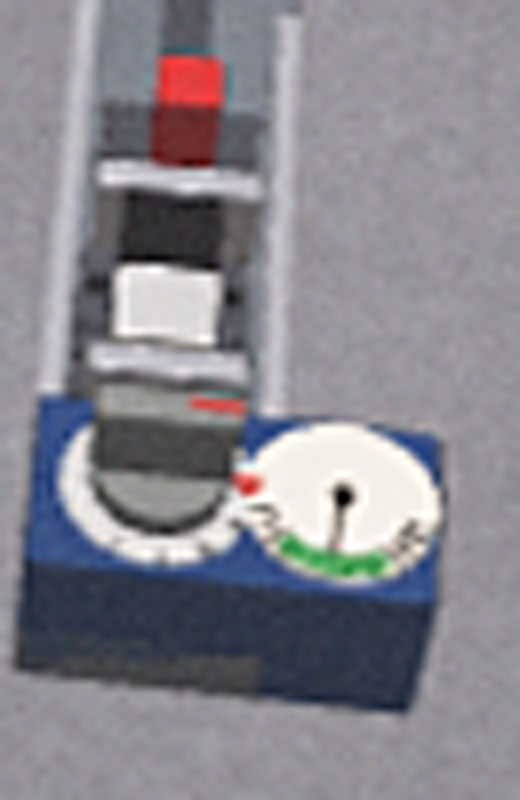

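The bar is now at about 99.6°, a turn of 1.40 rad, so the clamp is tight with the needle mid-green. I'll back the arm away for a last overall look.

```bash
python3 -m pendant '[[-1,-2,2,0],[-2,-3,2,0],[-3,-3,2,0],[-3,-3,1,0],[0,0,0,0]]';python3 -m pendant '[[-2,-3,1,0],[-2,-3,0,0],[-2,-3,0,0],[0,0,0,0]]';python3 st.py; python3 meas.py 21 clamp,438.5,-218,34,86,98 zero,440,159,34,104,120 tray,470,378,34,50,60 B,440,36,25,77,84
```

```text
clock: 56.2
position: [0.3422, -0.3276, 0.2281]
tool_rot: [-3.077, -0.024, 1.61]
contact_force: [-0.3, 0.6, -1.1]
finger_gap: 0.0514
clock: 56.7
position: [0.2814, -0.4157, 0.2317]
tool_rot: [-3.074, -0.035, 1.613]
contact_force: [-0.6, 0.4, -1.0]
finger_gap: 0.0514
56.7 [ 0.281 -0.416  0.232] yaw [-3.074 -0.035  1.613] F [-0.623  0.433 -0.997] T [ 0.012 -0.091 -0.004] gap 0.05140575799095897 j [-1.08   0.06   0.111  1.682 -0.046  0.449]
top clamp 108 [ 438.8 -218.4] [13.7 48.7] 10.5 z 94.24533613621765
top zero 127 [439.7 157.7] [14.5 48.5] 89.0 z 115.02957328861038
top tray 222 [471.8 376.6] [36.9 41.8] 9.9 z 55.43686431375637
top B 212 [441.2  40.5] [40.4 47.7] 86.4 z 80.58197309169559
side clamp 52 [ 438.4 -219.3] [14.1 52. ] 8.3 z 93.14303852524195
side zero 119 [439.7 159.6] [17.6 49.5] 88.8 z 114.14298642906572
side tray 232 [471.3 377.5] [36.  42.8] 10.2 z 55.23278483506559
side B 126 [439.9  39.6] [46.6 38.8] 4.3 z 79.79578648736702
```

```bash
python3 -c "
from h import *
crop('top21',225,225,425,325,4,'c23')"
```

```text
(no output)
```

View pics/top21.png

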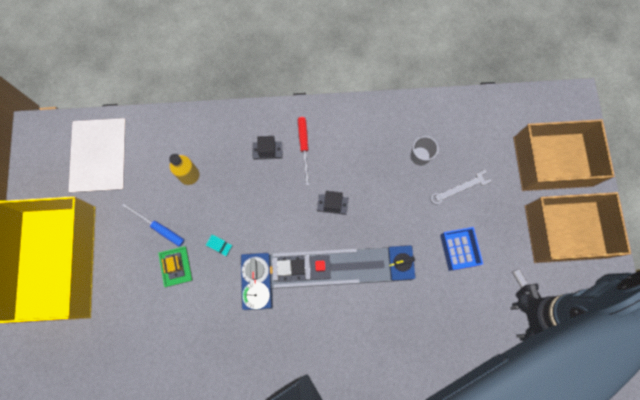

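View pics/c23.png

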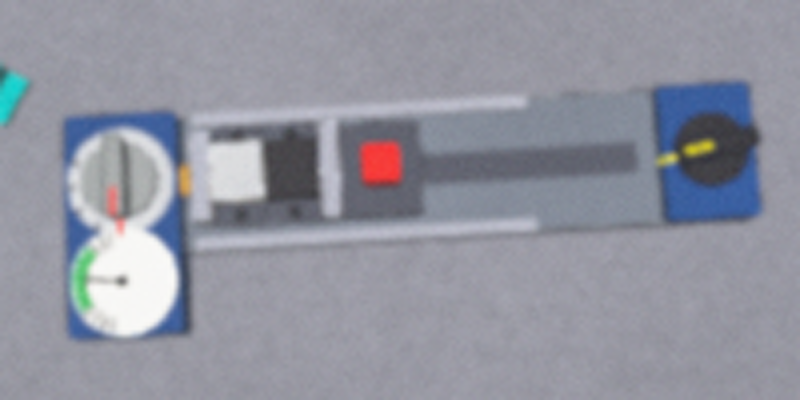

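View pics/side21.png

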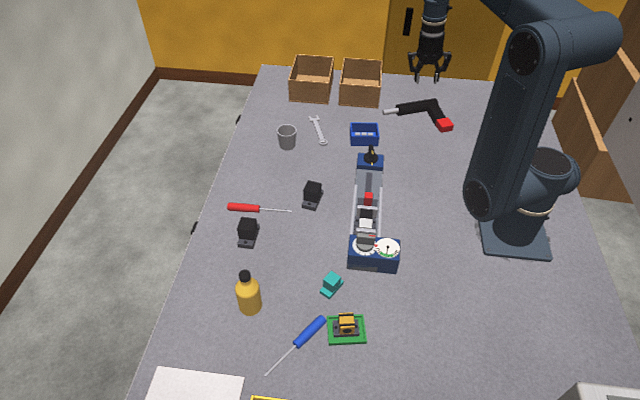

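```bash
python3 -c "
from bench import ctrl
print(ctrl.job_done())"
```

```text
the job is handed in; nothing more can be done
None
```

The whole job was done in the order asked and handed in at about 57 s; the hand-in gives no verdict.

**What I did**
- I turned the clamp knob to its free stop, slid the jaw fully open, and stood the striped master in the green tray.
- I turned the grey knob back to its zero stop, where the torque rose sharply.
- Only two of the four bearing blocks were on the table: the aluminium one (`block_a`) and the smallest black one (`block_b`). Both now stand on the bed in one row between the guides.
- I slid the jaw shut on the row and turned the clamp knob to its tight stop.

**Last checks, with the arm clear**
- **Needle:** it stands in the middle of the green band in both camera views, and did not visibly move while I tightened the clamp.
- **Clamp knob:** it turned about 1.40 rad from its free position, which matches the tight stop.
- **Zero knob:** its bar measures about 179°, within about a degree of the stop position I worked out from the torque. The red pointer lines up with its mark.
- **Master and blocks:** the master's top is at 55 mm, so it is flat in the tray. Both blocks stood upright (tops at 80 mm) when set down, and the row still looks level.
- **Other things on the bench:** the tools, the oiler, the cup, the turquoise look-alike and the two larger black look-alikes look unmoved in the pictures.

The two cameras disagreed by about 1–3 mm throughout, within what the fits allowed. The tool tilted by up to about 9° while dragging the jaw open, and most of that tilt straightened out when it was slid shut. It did not affect the result.

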